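Lengthen the spice rack and clamp the jars in it

ROBOT

A 7-joint arm with a two-finger parallel gripper is mounted at the origin on a cart in front of the work surface, level with it; the furniture and walls round the work are solid. World frame = base frame: x ahead of the robot, y to its left, z up, the work surface at z = 0. Lengths are in m, angles in rad, forces in N, time in s.
With the tool pointing down it reaches from about 0.4 to 0.85 m from the base axis. Payload 10.4 kg.
Tool frame: the origin (TCP) lies between the finger pads; the fingertips stand tcp_to_tips ahead of it and the grasp point (between the pads) lies 8 mm behind it (tcp_to_tips is the distance from the TCP to the fingertips, in m); z points along the fingers, y is the line along which they close (so a half turn about z gives the same grasp; the last joint's range is limited). The gripper opens to 85 mm and grips with 20 to 120 N. Pads are 22 mm wide; open, the fingers measure 114 mm over their backs; the gripper's body (76 mm by 85 mm) begins 54 mm behind the grasp point. The pads swing forward as they close: fully open they stand 13 mm farther back than shut.
Start: joints at [1.182, 0.332, -0.065, 1.46, 0.022, 1.35, -0.088], TCP at [0.224, -0.584, 0.242] pointing down, gripper open.
Joint ranges: [-2.6, 2.6], [-0.5, 2.12], [-1.47, 1.34], [0.16, 2.42], [-1.27, 4.41], [0.06, 2.06], [-2.6, 2.6]. Speed limits (rad/s): [2.22, 2.22, 2.79, 2.79, 3.14, 3.14, 3.14].

INTERFACE

Orientations are given as a unit quaternion [x, y, z, w].
In Python, from workcell import * gives the robot as it stands.
- The arm moves only by the tool apply_moves, never from a script. Its argument "rows" is a list of rows, each an object of numbers: "x", "y", "z": the shift along the tool's x, y, z in mm; "ax", "ay", "az": the turn, a rotation vector about the tool's x, y, z in degrees; "gripper": the closure, from 0 (fully open) to 1 (shut). A call has 1 to 5 rows; each row shifts and turns the commanded pose from where the row before left it, along the tool's axes as they then stand; what a row does not reach is not made up. A row lasts 1/12 s, in which the tool goes at most 41.7 mm and 7.16 degrees, less where a joint would pass 70% of its speed; a pose out of reach is approached as far as the arm can. A call with a gripper value outside its range is refused whole. The fingers move at their own pace and stop on an object; "newtons" is the grip in N (left out, the last holds). Time passes only in rows, so rows that do not move let the fingers close. It gives the time, the measured TCP pose, the force, the opening and the grip force at its end, in the units of the state.
- get_obs(): the state, without advancing time (a new reading comes with each control period).
- camera(name): name is "scene" or "top" or "wrist"; returns a dict with "color" (400x640x3 uint8, red, green, blue), "fov_y" (degrees; the focal length in pixels is half the picture's height over the tangent of half this angle, whatever the lens; pixels are square), "cx", "cy" (the principal point, pixels), "rvec" (rotation vector, rad) and "tvec" (3), from world to camera coordinates, as OpenCV has them. Camera axes: x right, y down, z forward; pixel columns grow to the right and rows downward; lengths in m; the calibration is good to about 2 mm. A picture is of the moment at which its call begins. There is no depth.
- hand_in(): hands the job in; it is judged then, once.
The state is a dict: "clock": time; "joint_pos": joint angles; "joint_velocities": joint speeds; "tau": joint torques, N m; "position": TCP position; "ee_rot": TCP orientation; "ft_force": force on the tool from outside, world axes, zero at the start; "torque": the same for the moment, N m; "grip_width": opening from 0.0 (shut) to 1.0 (fully open); "grasp_force": force on a finger pad.
Only numpy, scipy, OpenCV 4.12 (cv2) and the standard library are available. Lean on these libraries where they do the work, as an engineer would, in place of code of your own. Each camera call takes 0.05 s, during which the arm holds its last target. There are 200 camera calls.

TASK

First swing the rack's hold-down clamp fully open; then press the fence's spring pin down, slide the telescopic fence out to its next hole (the middle one of three) and let the pin spring up again there. After that stand every squat spice jar with a black, red, green or white lid (two or three of these four stand free on the front part of the worktop, right of the rack) upright on the rack's board in the row between wall and fence, and finally swing the clamp back over centre so that it stays down on the jars. Leave the jam jar, salt shaker, bowl and potato where they are; if a jar gets knocked or slips, put it right.

Things in the scene. Friction and masses are not known exactly. Their poses are not given: they have to be found in the camera images.
- rack: Fixed wooden board 150 x 300 x 12 mm (x across, y along the row), turned up to 0.12 rad. Origin on the worktop under the jar row's middle line; x points to the back, y (left) to the clamp end. The board covers x -45..105, y -125..175 mm. The clamp's dark bracket, 36 mm wide and 113 mm high, stands at x = 0, y 125..155 mm
- row_floor (a point): Point on the board's top (12 mm above the worktop) in the middle of the lengthened jar row, at rack x = 0, y = 17.5 mm. The row runs along rack y at x = 0, 56 mm wide between a front and a back rail 22 mm high; it ends at a fixed wall 22 mm high (face at rack y = +100 mm) and at the fence's white end plate
- outer_tube (a point): Middle of the top of the fixed aluminium outer tube behind the row, 30 mm wide, 42 mm above the worktop, at rack x = +75, y = 88 mm; it reaches from y = 3 to 173 mm. Its slotted top has three round detent holes at rack y = 150, 70 and 30 mm
- fence (a joint): Telescopic fence: m that the inner tube with the end plate is slid out of the outer tube along the rack's -y. 0 at the start (first hole), 0.080 at the next hole, 0.120 at the last. It moves only while the pin is down; 1 N friction. The pin has about 1 mm play in a hole
- end_plate (a point): Middle of the upper edge of the white end plate's face towards the jars, 36 mm above the worktop, at rack y = +15 mm minus the fence value: the row is 85 mm long at the start (room for one jar), 165 mm at the next hole. The plate is 6 mm thick and reaches from the tube to the back rail
- pin (a joint): Spring detent pin of the fence, m pressed down: 0 = up in a hole (locked), 0.012 = bottomed. Needs about 4 N at first, 9 N at the bottom. From 0.010 its domed end is clear below the tube's top and the fence slides; between holes the tube's top keeps it down at about 0.010, and it springs up by itself on reaching a hole
- pin_knob (a point): Centre of the red knob on the detent pin: upright cylinder 18 mm in diameter, 22 mm high (11 mm above and below this point), its underside 22 mm above the tube when up, at rack x = +75 mm, y = 150 mm minus the fence value. It travels with the fence, so pushing the knob sideways moves the fence once the pin is down
- clamp (a joint): Hold-down clamp, hinge angle in rad: 0 = closed (down over the row, as at the start), 2.6 = fully open (swung up and over to rack +y, beyond the wall end). A spring pulls it to the nearer end from dead centre at about 1.3 rad (up to 0.6 N m, about 3 N at the handle); it stays at either end by itself
- clamp_hinge (a point): Middle of the clamp's hinge axis, which runs along the rack's x, at rack x = 0, y = 140 mm, 102 mm above the worktop. Below the frame hangs a sprung rubber pad 30 mm wide, 45 to 149 mm from the hinge, that presses the lids when closed (it gives about 3 mm)
- clamp_grip (a point): Middle of the clamp's red handle bar, 11 mm in diameter, lying along the rack's x, 44 mm free between the frame's two side rods and with 38 mm of open frame behind it. Its centre is 190 mm from the hinge axis: at rack x = 0, y = 140 - 190 cos(angle), z = 102 + 190 sin(angle) mm
- jar_black: Squat round spice jar, black lid, clear glass, 46 mm in diameter, 58 mm high (lid from 42 mm up), 0.12 kg, may be absent. Origin: centre of its underside; z up along the jar
- jar_red: Squat round spice jar, red lid, clear glass, 46 mm in diameter, 58 mm high (lid from 42 mm up), 0.12 kg, may be absent. Origin: centre of its underside; z up along the jar
- jar_green: Squat round spice jar, green lid, clear glass, 46 mm in diameter, 58 mm high (lid from 42 mm up), 0.12 kg, may be absent. Origin: centre of its underside; z up along the jar
- jar_white: Squat round spice jar, white lid, clear glass, 46 mm in diameter, 58 mm high (lid from 42 mm up), 0.12 kg, may be absent. Origin: centre of its underside; z up along the jar
- jam_jar: Bystander: jam jar with green lid, 64 mm wide, 99 mm high; origin under its centre
- salt_shaker: Bystander: grey salt shaker, 44 mm wide, 90 mm high; origin under its centre
- prep_bowl: Bystander: pale plastic bowl, 125 mm wide, 44 mm high; origin under its centre
- potato: Bystander: potato, 45 x 49 x 34 mm; origin under its centre

How it is judged:
On the way, in this order (a step that is already met when the one before it is completed fails the run):
1. the clamp is swung fully open (value of joint clamp above 2.3 rad), for 0.2 s.
2. the detent pin is pressed flush (value of joint pin above 0.008 m), for 0.1 s.
3. the fence stands at the next hole with the pin sprung up in it (value of joint fence between 0.075 and 0.085 m and value of joint pin below 0.003 m), for 0.2 s.
4. every jar stands in the row, with the clamp still open (x of jar_black in the frame of rack between -0.015 and 0.015 m and y of jar_black in the frame of rack between -0.055 and 0.09 m and z of jar_black in the frame of rack between 0.006 and 0.02 m and angle between each of jar_black, jar_red, jar_green, jar_white's own z axis and vertical below 0.15 rad and x of jar_red in the frame of rack between -0.015 and 0.015 m and y of jar_red in the frame of rack between -0.055 and 0.09 m and z of jar_red in the frame of rack between 0.006 and 0.02 m and x of jar_green in the frame of rack between -0.015 and 0.015 m and y of jar_green in the frame of rack between -0.055 and 0.09 m and z of jar_green in the frame of rack between 0.006 and 0.02 m and x of jar_white in the frame of rack between -0.015 and 0.015 m and y of jar_white in the frame of rack between -0.055 and 0.09 m and z of jar_white in the frame of rack between 0.006 and 0.02 m and value of joint clamp above 0.6 rad), for 0.2 s.
At the end, for the whole second after the job is handed in: The clamp is closed (under 0.08 rad); the fence is at the next hole (0.080 m within 5 mm) with its pin up (under 3 mm); every jar present stands upright (within 0.15 rad) on the board in the row, at rest, its axis within 15 mm of the row's middle line and between rack y = -55 and +90 mm (all of step 3 and value of joint clamp below 0.08 rad and x of jar_black in the frame of rack between -0.015 and 0.015 m and y of jar_black in the frame of rack between -0.055 and 0.09 m and z of jar_black in the frame of rack between 0.006 and 0.02 m and angle between each of jar_black, jar_red, jar_green, jar_white's own z axis and vertical below 0.15 rad and x of jar_red in the frame of rack between -0.015 and 0.015 m and y of jar_red in the frame of rack between -0.055 and 0.09 m and z of jar_red in the frame of rack between 0.006 and 0.02 m and x of jar_green in the frame of rack between -0.015 and 0.015 m and y of jar_green in the frame of rack between -0.055 and 0.09 m and z of jar_green in the frame of rack between 0.006 and 0.02 m and x of jar_white in the frame of rack between -0.015 and 0.015 m and y of jar_white in the frame of rack between -0.055 and 0.09 m and z of jar_white in the frame of rack between 0.006 and 0.02 m and linear speed of each of jar_black, jar_red, jar_green, jar_white below 0.02 m/s); the robot touches nothing.
It fails at once if the jam jar is moved by more than 3 cm (distance of jam_jar from where it was at the start of the episode above 0.03 m).
It fails at once if the salt shaker is moved by more than 3 cm (distance of salt_shaker from where it was at the start of the episode above 0.03 m).
It fails at once if the prep bowl is moved by more than 3 cm (distance of prep_bowl from where it was at the start of the episode above 0.03 m).
It fails at once if the potato is moved by more than 3 cm (distance of potato from where it was at the start of the episode above 0.03 m).
Of jar_black, jar_red, jar_green, jar_white only 2 to 3 are there at a start; the rules pass over those that are not, and their reading is None.
At some moment in a run one of jar_black, jar_red, jar_green, jar_white may be knocked a few centimetres aside while the robot is not near it.
Once in a run the grip may slacken for a moment while it holds something.
It also fails if it takes over 210 s, if anything falls off the work surface, if the arm or the gripper's body presses on something with over 40 N, if the wrist force passes 120 N, or if a joint passes its speed limit or range.

## Working session

There is one attempt and no reset: what is moved stays moved. The work goes in short steps, Python scripts to look and compute and a tool call to move; the robot and the scene stay as the last step left them, time stands still between calls to the robot, and variables do not carry over. Pictures are saved under pics/ and viewed, at most 17 in all, crops included, and the job is handed in when it is done.

Besides the shell and the picture viewer there is one more tool, called after "Emit:" as name(argument=value, ...) on one line, values as JSON. apply_moves: Moves the arm, as the interface text tells. Its arguments: {"type":"object","properties":{"rows":{"type":"array","items":{"type":"object","properties":{"x":{"type":"number"},"y":{"type":"number"},"z":{"type":"number"},"ax":{"type":"number"},"ay":{"type":"number"},"az":{"type":"number"},"gripper":{"type":"number"}}}},"newtons":{"type":"number"}},"required":["rows"]}

```bash
ls; mkdir -p pics; cat > h.py <<'E'
from workcell import *
import numpy as np, cv2
from scipy.spatial.transform import Rotation as R
def shot(n,f=None):
    c=camera(n)
    if f: cv2.imwrite('pics/'+f,c['color'][:,:,::-1])
    return c
def K(c):
    f=200/np.tan(np.radians(c['fov_y'])/2)
    return np.array([[f,0,c['cx']],[0,f,c['cy']],[0,0,1.]])
def ray(c,u,v,z):
    Rm=cv2.Rodrigues(np.array(c['rvec'],float))[0];t=np.array(c['tvec'],float).ravel()
    o=-Rm.T@t; d=Rm.T@(np.linalg.inv(K(c))@[u,v,1])
    return o+d*(z-o[2])/d[2]
def proj(c,P):
    return cv2.projectPoints(np.array(P,float).reshape(-1,3),np.array(c['rvec'],float),np.array(c['tvec'],float),K(c),None)[0].reshape(-1,2)
E
python3 - <<'E'
from h import *
o=get_obs();print(o)
for n in('scene','top'):
    c=shot(n,n+'1.png'); Rm=cv2.Rodrigues(np.array(c['rvec'],float))[0];print(n,c['fov_y'],-Rm.T@np.array(c['tvec']).ravel(),c['cx'],c['cy'])
E
```

```text
pics
{'clock': 0.0, 'joint_pos': array([ 1.18238631,  0.33287988, -0.06471566,  1.4609557 ,  0.02161231,
        1.34988275, -0.08853443]), 'joint_velocities': array([ 4.43876515e-04,  1.49789073e-03,  1.19209085e-03,  8.79236999e-05,
       -3.62737614e-04, -1.95022404e-04, -6.53324494e-04]), 'tau': array([ 5.92216165e-04, -6.25448728e+01,  4.97341168e-02, -3.91605341e+01,
        1.61858846e-02,  9.85561899e-03, -1.93732654e-05]), 'position': array([ 0.22343765, -0.58330904,  0.24150409]), 'ee_rot': array([ 9.83318812e-01,  1.81888988e-01, -1.65749264e-04, -6.95299589e-04]), 'ft_force': array([-0.81739198,  0.15716631, -0.07693973]), 'torque': array([-0.01493196, -0.00084834, -0.00815748]), 'grasp_force': 0.0, 'grip_width': 0.9979828040866746}
scene 57.423200762959354 [-0.08458063  0.57253914  0.77702493] 322.50099587152584 200.39389478331194
top 45.40281680571401 [ 0.33642127 -0.00563276  1.42383692] 317.05686408242457 200.57602856118407
```

View pics/scene1.png

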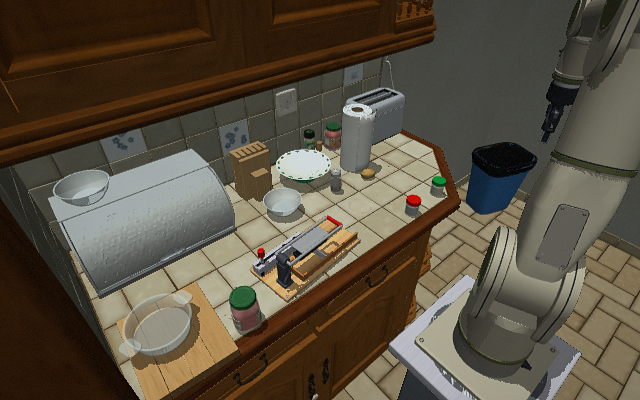

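View pics/top1.png

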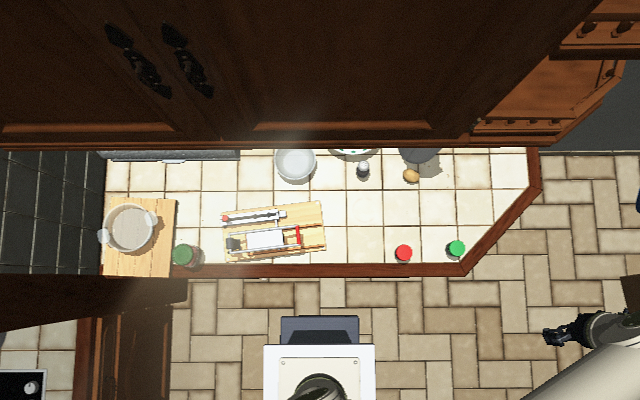

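The scene picture shows the rack with its clamp and pin, and red and green jars to its right. In the top view red is at (404,254), green at (456,247), the jam jar at (185,255), the handle near (298,236) and the knob near (225,218). Next I take crops and measurements.

```bash
python3 - <<'E'
from h import *
t=camera('top')
s=camera('scene')
cr=lambda c,x0,y0,x1,y1,k:cv2.resize(c['color'][y0:y1,x0:x1,::-1],None,fx=k,fy=k,interpolation=cv2.INTER_CUBIC)
a=cr(t,200,190,350,275,5);b=cr(s,230,200,380,310,5)
cv2.imwrite('pics/topc.png',a);cv2.imwrite('pics/scec.png',b)
for n,c in(('top',t),('scene',s)):
    h=cv2.cvtColor(c['color'],cv2.COLOR_RGB2HSV)
    red=(((h[...,0]<6)|(h[...,0]>174))&(h[...,1]>190)&(h[...,2]>90)).astype(np.uint8)
    gr=((h[...,0]>45)&(h[...,0]<85)&(h[...,1]>130)&(h[...,2]>50)).astype(np.uint8)
    for q,m in(('red',red),('green',gr)):
        k,l,st,ce=cv2.connectedComponentsWithStats(m)
        for i in range(1,k):
            if st[i,4]>8: print(n,q,st[i],ce[i].round(1),'z58',ray(c,*ce[i],.058).round(3),'z75',ray(c,*ce[i],.075).round(3),'z102',ray(c,*ce[i],.102).round(3))
E
```

```text
top red [295 226   4   7  12] [297.1 229.2] z58 [0.479 0.058 0.058] z75 [0.477 0.058 0.075] z102 [0.474 0.056 0.102]
top red [297 234   3   8  15] [298.1 238.1] z58 [0.453 0.055 0.058] z75 [0.452 0.055 0.075] z102 [0.45  0.053 0.102]
top green [449 241  16  15 196] [456.4 248. ] z58 [ 0.422 -0.395  0.058] z75 [ 0.421 -0.39   0.075] z102 [ 0.419 -0.382  0.102]
scene red [407 195  14   9 101] [413.5 198.9] z58 [ 0.408 -0.242  0.058] z75 [ 0.396 -0.223  0.075] z102 [ 0.378 -0.192  0.102]
scene red [327 216  14  10  50] [333.3 220.4] z58 [0.495 0.022 0.058] z75 [0.481 0.035 0.075] z102 [0.46  0.055 0.102]
scene red [258 248   6   5  25] [260.4 250.1] z58 [0.532 0.251 0.058] z75 [0.517 0.259 0.075] z102 [0.494 0.271 0.102]
scene green [326 123  15   6  58] [331.8 125.5] z58 [ 0.943 -0.372  0.058] z75 [ 0.918 -0.35   0.075] z102 [ 0.88  -0.315  0.102]
scene green [307 130   5   3  10] [309.  131.4] z58 [ 0.963 -0.265  0.058] z75 [ 0.938 -0.246  0.075] z102 [ 0.899 -0.214  0.102]
scene green [432 176  14  11 116] [438.8 181. ] z58 [ 0.414 -0.386  0.058] z75 [ 0.402 -0.363  0.075] z102 [ 0.384 -0.327  0.102]
scene green [295 180  18   3  36] [303.4 180.6] z58 [ 0.708 -0.034  0.058] z75 [ 0.689 -0.02   0.075] z102 [0.659 0.003 0.102]
scene green [229 286  26  22 321] [241.9 296.4] z58 [0.434 0.366 0.058] z75 [0.422 0.371 0.075] z102 [0.402 0.379 0.102]
```

View pics/topc.png

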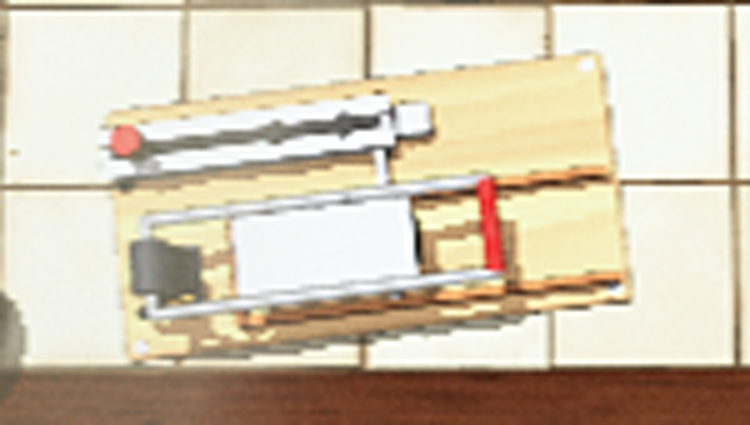

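View pics/scec.png

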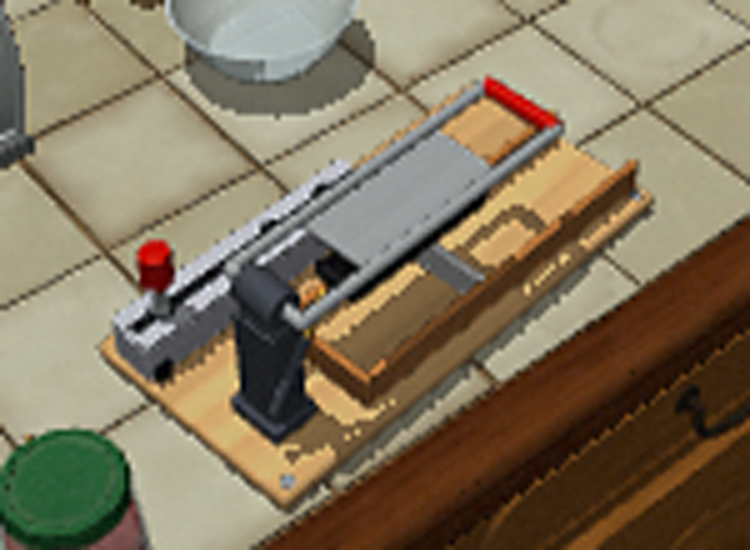

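The crops show the board with corners at about (112,115), (600,52), (628,300) and (130,355) in the 5x top crop, the clamp closed, the handle at (489,226) and the knob at (125,140). I compute the rack pose and check the right-hand area for a white or black jar.

```bash
python3 - <<'E'
from h import *
t=camera('top');s=camera('scene')
px=lambda u,v:(200+(u+.5)/5-.5,190+(v+.5)/5-.5)
C=[ray(t,*px(*p),.012) for p in((112,115),(600,52),(628,300),(130,355))]
L=np.array([[.105,.175],[.105,-.125],[-.045,-.125],[-.045,.175]])
P=np.array(C)[:,:2]
def fit(L,P):
    l=L-L.mean(0);p=P-P.mean(0);th=np.arctan2((l[:,0]*p[:,1]-l[:,1]*p[:,0]).sum(),(l*p).sum());Rm=np.array([[np.cos(th),-np.sin(th)],[np.sin(th),np.cos(th)]]);o=P.mean(0)-Rm@L.mean(0);return th,o,Rm
th,o,Rm=fit(L,P);print(P.round(3).tolist(),'th',th,'o',o,'res',(P-(L@Rm.T+o)).round(4).tolist())
W=lambda x,y,z:np.r_[Rm@[x,y]+o,z]
for n,p in dict(knob=(.075,.15,.086),handle=(0,-.05,.102)).items():
    print(n,W(*p).round(4),'proj top',proj(t,W(*p)).round(1),'scene',proj(s,W(*p)).round(1))
v=np.vstack([cv2.resize(t['color'][190:275,330:490,::-1],None,fx=3.5,fy=3.5),cv2.resize(s['color'][140:220,320:480,::-1],None,fx=3.5,fy=3.5)])
cv2.imwrite('pics/j.png',v)
E
```

```text
[[0.535, 0.285], [0.571, -0.007], [0.423, -0.022], [0.393, 0.27]] th 0.11042399134355584 o [0.45324972 0.10340927] res [[-0.0034, -0.0042], [-0.0005, 0.0025], [0.0005, 0.0036], [0.0034, -0.0019]]
knob [0.5113 0.2608 0.086 ] proj top [[225.  217.2]] scene [[260.5 248.8]]
handle [0.4588 0.0537 0.102 ] proj top [[298.  234.8]] scene [[333.9 220.3]]
```

View pics/j.png

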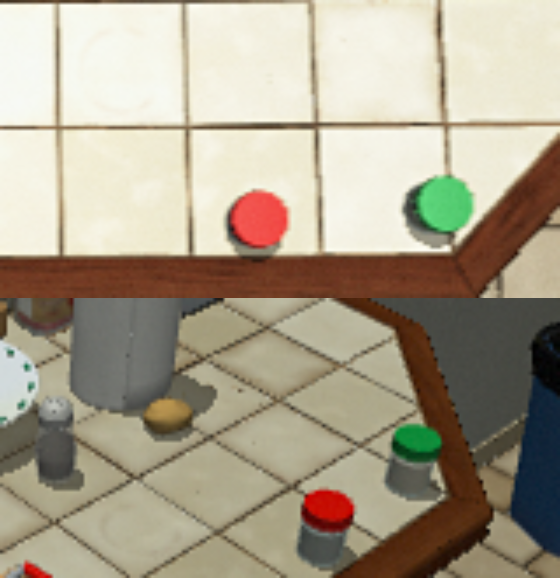

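Both crops show only two spice jars, red and green; the white and black ones are absent. I turn the tool to the rack yaw (az +14.7°), so tool x is rack x and tool y is rack -y, and travel to above the handle.

Emit:
apply_moves(rows=[{"az": 4.9, "gripper": 0.0}, {"az": 4.9}, {"az": 4.9}, {"x": 25, "y": -25}, {"x": 25, "y": -25}], newtons=40)

```text
invalid input at $.rows[0]: expected keys x, y, z, ax, ay, az, gripper
```

Emit:
apply_moves(rows=[{"x": 25, "y": -30}, {"x": 25, "y": -30}, {"x": 25, "y": -30}, {"x": 25, "y": -30}, {"x": 25, "y": -30}])

```text
invalid input at $.rows[0]: expected keys x, y, z, ax, ay, az, gripper
```

Emit:
apply_moves(rows=[{"x": 25, "y": -30}, {"x": 25, "y": -30}, {"x": 25, "y": -30}, {"x": 20, "y": -30}, {"x": 20, "y": -30}])

```text
invalid input at $.rows[0]: expected keys x, y, z, ax, ay, az, gripper
```

Emit:
apply_moves(rows=[{"x": 10, "y": -30}, {"x": 4, "y": -30}, {"x": 0, "y": -30}, {"x": 0, "y": -30}, {"x": 0}])

```text
invalid input at $.rows[0]: expected keys x, y, z, ax, ay, az, gripper
```

```bash
cat >> h.py <<'E'
TH=0.1104;O=np.array([0.4532,0.1034])
def setrack(th,o):
    global TH,O;TH=th;O=np.array(o)
def W(x,y,z):
    c,s=np.cos(TH),np.sin(TH);return np.array([O[0]+c*x-s*y,O[1]+s*x+c*y,z])
def Rk(p):
    c,s=np.cos(TH),np.sin(TH);d=np.array(p[:2])-O;return np.array([c*d[0]+s*d[1],-s*d[0]+c*d[1],p[2]])
def st():
    o=get_obs();M=R.from_quat(o['ee_rot']).as_matrix()
    print('t',round(o['clock'],2),'tcp',o['position'].round(4),'rack mm',(1e3*Rk(o['position'])).round(1),'yaw-TH deg',np.degrees(np.arctan2(M[1,0],M[0,0])-TH).round(2),'tilt',M[:2,2].round(3),'F',o['ft_force'].round(1),'w',round(o['grip_width'],3),'g',round(o['grasp_force'],1))
def tool(p):
    "shift in tool axes mm to bring TCP to world p"
    o=get_obs();return (1e3*R.from_quat(o['ee_rot']).inv().apply(np.array(p)-o['position'])).round(1)
E
python3 - <<'E'
import workcell;print([k for k in dir(workcell) if 'tip' in k.lower() or k.isupper()],getattr(workcell,'tcp_to_tips',None))
from h import *
st(); c=shot('wrist','w1.png');
for p in((0,-.05,.102),):print(proj(c,W(*p)),W(*p))
E
```

```text
['tcp_to_tips'] 0.011
t 0.3 tcp [ 0.2236 -0.5836  0.2421] rack mm [-303.9 -657.5  242.1] yaw-TH deg 14.63 tilt [-0.  0.] F [ 0.1 -0.7  0.2] w 0.999 g 0.0
[[-595.42531711 -580.15126732]] [0.45870879 0.05370439 0.102     ]
```

View pics/w1.png

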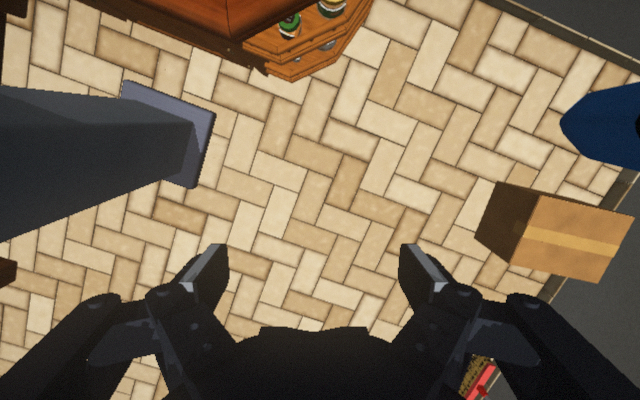

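The wrist picture shows only the floor, because the moves were refused: every key is needed in each row. I send them again.

Emit:
apply_moves(rows=[{"x": 0, "y": 0, "z": 0, "ax": 0, "ay": 0, "az": 4.9, "gripper": 0}, {"x": 0, "y": 0, "z": 0, "ax": 0, "ay": 0, "az": 4.9, "gripper": 0}, {"x": 0, "y": 0, "z": 0, "ax": 0, "ay": 0, "az": 4.8, "gripper": 0}, {"x": 25, "y": -25, "z": 0, "ax": 0, "ay": 0, "az": 0, "gripper": 0}, {"x": 25, "y": -25, "z": 0, "ax": 0, "ay": 0, "az": 0, "gripper": 0}], newtons=40)

```text
clock: 0.77
position: [0.2664, -0.5288, 0.2419]
ee_rot: [0.999, 0.053, -0.0, 0.0]
ft_force: [0.3, 0.3, 0.4]
grip_width: 1.002
grasp_force: 0.0
```

Emit:
apply_moves(rows=[{"x": 25, "y": -30, "z": 0, "ax": 0, "ay": 0, "az": 0, "gripper": 0}, {"x": 25, "y": -30, "z": 0, "ax": 0, "ay": 0, "az": 0, "gripper": 0}, {"x": 25, "y": -30, "z": 0, "ax": 0, "ay": 0, "az": 0, "gripper": 0}, {"x": 25, "y": -30, "z": 0, "ax": 0, "ay": 0, "az": 0, "gripper": 0}, {"x": 25, "y": -30, "z": 0, "ax": 0, "ay": 0, "az": 0, "gripper": 0}])

```text
clock: 1.18
position: [0.376, -0.3638, 0.2425]
ee_rot: [0.998, 0.055, 0.0, 0.0]
ft_force: [0.3, -1.1, -0.6]
grip_width: 0.998
grasp_force: 0.0
```

Emit:
apply_moves(rows=[{"x": 25, "y": -30, "z": 0, "ax": 0, "ay": 0, "az": 0, "gripper": 0}, {"x": 25, "y": -30, "z": 0, "ax": 0, "ay": 0, "az": 0, "gripper": 0}, {"x": 25, "y": -30, "z": 0, "ax": 0, "ay": 0, "az": 0, "gripper": 0}, {"x": 20, "y": -30, "z": 0, "ax": 0, "ay": 0, "az": 0, "gripper": 0}, {"x": 20, "y": -30, "z": 0, "ax": 0, "ay": 0, "az": 0, "gripper": 0}])

```text
clock: 1.6
position: [0.4737, -0.2019, 0.2425]
ee_rot: [0.998, 0.056, 0.0, 0.0]
ft_force: [0.2, -1.4, 0.9]
grip_width: 1.0
grasp_force: 0.0
```

Emit:
apply_moves(rows=[{"x": 10, "y": -30, "z": 0, "ax": 0, "ay": 0, "az": 0, "gripper": 0}, {"x": 4, "y": -30, "z": 0, "ax": 0, "ay": 0, "az": 0, "gripper": 0}, {"x": 0, "y": -30, "z": 0, "ax": 0, "ay": 0, "az": 0, "gripper": 0}, {"x": 0, "y": -30, "z": 0, "ax": 0, "ay": 0, "az": 0, "gripper": 0}, {"x": 0, "y": 0, "z": 0, "ax": 0, "ay": 0, "az": 0, "gripper": 0}])

```text
clock: 2.02
position: [0.4736, -0.0766, 0.2428]
ee_rot: [0.998, 0.059, 0.0, -0.0]
ft_force: [1.1, 0.6, 0.0]
grip_width: 0.998
grasp_force: 0.0
```

```bash
python3 - <<'E'
from h import *
st(); print(tool(W(0,-.05,.2421)));
E
```

```text
t 2.02 tcp [ 0.4736 -0.0766  0.2428] rack mm [   0.4 -181.2  242.8] yaw-TH deg 0.47 tilt [0.001 0.001] F [1.1 0.6 0. ] w 0.998 g 0.0
[   0.6 -131.2    0.8]
```

Emit:
apply_moves(rows=[{"x": 0, "y": -30, "z": 10, "ax": 0, "ay": 0, "az": 0.4, "gripper": 0}, {"x": 0, "y": -35, "z": 10, "ax": 0, "ay": 0, "az": 0, "gripper": 0}, {"x": 0, "y": -35, "z": 10, "ax": 0, "ay": 0, "az": 0, "gripper": 0}, {"x": 0, "y": -31, "z": 10, "ax": 0, "ay": 0, "az": 0, "gripper": 0}, {"x": 0, "y": 0, "z": 0, "ax": 0, "ay": 0, "az": 0, "gripper": 0}])

```text
clock: 2.43
position: [0.4582, 0.0534, 0.2011]
ee_rot: [0.998, 0.056, -0.001, -0.001]
ft_force: [-0.4, -0.4, -0.5]
grip_width: 1.001
grasp_force: 0.0
```

```bash
python3 - <<'E'
from h import *
st(); c=shot('wrist','w2.png');print(proj(c,W(0,-.05,.102)))
h=cv2.cvtColor(c['color'],cv2.COLOR_RGB2HSV)
m=(((h[...,0]<6)|(h[...,0]>174))&(h[...,1]>190)&(h[...,2]>90)).astype(np.uint8)
k,l,s,ce=cv2.connectedComponentsWithStats(m)
for i in range(1,k):
    if s[i,4]>60:print(s[i],ce[i],1e3*Rk(ray(c,*ce[i],.102)))
E
```

```text
t 2.43 tcp [0.4582 0.0534 0.2011] rack mm [ -0.6 -50.3 201.1] yaw-TH deg 0.08 tilt [-0.002  0.001] F [-0.4 -0.4 -0.5] w 1.001 g 0.0
[[313.43771797 202.49872562]]
[ 61 103  19  21 302] [ 69.98013245 113.17218543] [ 72.04831003 139.01590624 102.        ]
[305 175  12  60 692] [310.54190751 204.58236994] [ -1.83761564 -47.55430276 102.        ]
[ 554  241   53   43 1508] [582.6127321  262.02984085] [ -55.21856862 -290.74976195  102.        ]
```

View pics/w2.png

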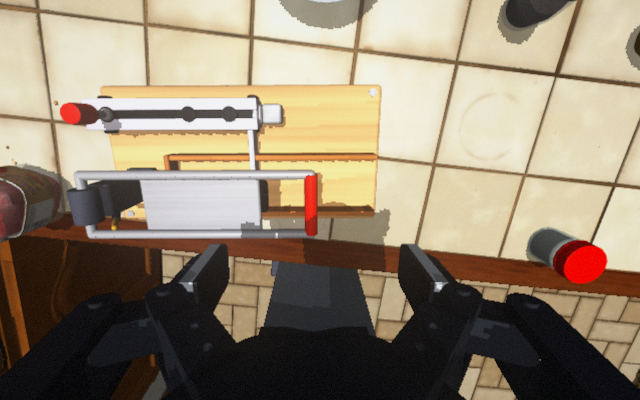

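The wrist view shows the rack square-on: handle at (310,205), knob at (70,113), red jar at right (582,262). The handle agrees with my rack pose within 3 mm. I half close the fingers so they fit the open frame, then descend over the bar.

Emit:
apply_moves(rows=[{"x": 0, "y": -2, "z": 10, "ax": 0, "ay": 0, "az": 0, "gripper": 0.58}, {"x": 0, "y": 0, "z": 10, "ax": 0, "ay": 0, "az": 0, "gripper": 0.58}, {"x": 0, "y": 0, "z": 10, "ax": 0, "ay": 0, "az": 0, "gripper": 0.58}, {"x": 0, "y": 0, "z": 10, "ax": 0, "ay": 0, "az": 0, "gripper": 0.58}, {"x": 0, "y": 0, "z": 6, "ax": 0, "ay": 0, "az": 0, "gripper": 0.58}])

```text
clock: 2.9
position: [0.4591, 0.0485, 0.1545]
ee_rot: [0.999, 0.051, -0.001, -0.0]
ft_force: [-0.8, 0.2, -0.8]
grip_width: 0.419
grasp_force: 0.0
```

Emit:
apply_moves(rows=[{"x": 0, "y": 0, "z": 12, "ax": 0, "ay": 0, "az": 0, "gripper": 0.58}, {"x": 0, "y": 0, "z": 12, "ax": 0, "ay": 0, "az": 0, "gripper": 0.58}, {"x": 0, "y": 0, "z": 12, "ax": 0, "ay": 0, "az": 0, "gripper": 0.58}, {"x": 0, "y": 0, "z": 12, "ax": 0, "ay": 0, "az": 0, "gripper": 0.58}, {"x": 0, "y": 0, "z": 12, "ax": 0, "ay": 0, "az": 0, "gripper": 0.58}])

```text
clock: 3.32
position: [0.4596, 0.049, 0.0953]
ee_rot: [0.999, 0.052, -0.0, -0.0]
ft_force: [0.1, -0.7, -0.4]
grip_width: 0.42
grasp_force: 0.0
```

Emit:
apply_moves(rows=[{"x": 0, "y": 0, "z": 0, "ax": 0, "ay": 0, "az": 0, "gripper": 1}, {"x": 0, "y": 0, "z": 0, "ax": 0, "ay": 0, "az": 0, "gripper": 1}, {"x": 0, "y": 0, "z": 0, "ax": 0, "ay": 0, "az": 0, "gripper": 1}, {"x": 0, "y": 0, "z": 0, "ax": 0, "ay": 0, "az": 0, "gripper": 1}, {"x": 0, "y": 0, "z": 0, "ax": 0, "ay": 0, "az": 0, "gripper": 1}], newtons=30)

```text
clock: 3.73
position: [0.4577, 0.0555, 0.096]
ee_rot: [0.999, 0.055, -0.001, -0.003]
ft_force: [-6.9, 24.0, -4.0]
grip_width: 0.115
grasp_force: 31.7
```

```bash
python3 - <<'E'
from h import *
st()
E
```

```text
t 3.73 tcp [0.4577 0.0555 0.096 ] rack mm [ -0.8 -48.1  96. ] yaw-TH deg -0.06 tilt [-0.003  0.007] F [-6.9 24.  -4. ] w 0.115 g 31.7
```

The bar is gripped, 9.8 mm between the pads. Now I swing it along the arc at 0.13 rad per row.

Emit:
apply_moves(rows=[{"x": 0, "y": -5, "z": -24.6, "ax": 0, "ay": 0, "az": 0, "gripper": 1}, {"x": 0, "y": -5, "z": -24.2, "ax": 0, "ay": 0, "az": 0, "gripper": 1}, {"x": 0, "y": -8, "z": -23.4, "ax": 0, "ay": 0, "az": 0, "gripper": 1}, {"x": 0, "y": -11, "z": -22.2, "ax": 0, "ay": 0, "az": 0, "gripper": 1}, {"x": 0, "y": -13.6, "z": -20.6, "ax": 0, "ay": 0, "az": 0, "gripper": 1}])

```text
clock: 4.15
position: [0.4533, 0.0931, 0.2113]
ee_rot: [0.999, 0.053, -0.002, -0.001]
ft_force: [-0.7, 7.5, -13.6]
grip_width: 0.113
grasp_force: 29.0
```

```bash
python3 - <<'E'
from h import *
st();print('expect y -11.3 z 211')
E
```

```text
t 4.15 tcp [0.4533 0.0931 0.2113] rack mm [ -1.1 -10.2 211.3] yaw-TH deg -0.3 tilt [-0.004  0.001] F [ -0.7   7.5 -13.6] w 0.113 g 29.0
expect y -11.3 z 211
```

Tracking is very good. I continue the swing.

Emit:
apply_moves(rows=[{"x": 0, "y": -16.2, "z": -18.6, "ax": 0, "ay": 0, "az": 0, "gripper": 1}, {"x": 0, "y": -18.5, "z": -16.4, "ax": 0, "ay": 0, "az": 0, "gripper": 1}, {"x": 0, "y": -20.4, "z": -13.9, "ax": 0, "ay": 0, "az": 0, "gripper": 1}, {"x": 0, "y": -22.1, "z": -11.1, "ax": 0, "ay": 0, "az": 0, "gripper": 1}, {"x": 0, "y": -23.3, "z": -8.1, "ax": 0, "ay": 0, "az": 0, "gripper": 1}])

```text
clock: 4.57
position: [0.4436, 0.1902, 0.2808]
ee_rot: [0.999, 0.051, -0.001, 0.002]
ft_force: [-5.2, -5.5, -1.1]
grip_width: 0.114
grasp_force: 29.8
```

Emit:
apply_moves(rows=[{"x": 0, "y": -24.2, "z": -5, "ax": 0, "ay": 0, "az": 0, "gripper": 1}, {"x": 0, "y": -24.6, "z": -1.9, "ax": 0, "ay": 0, "az": 0, "gripper": 1}, {"x": 0, "y": -24.7, "z": 1.3, "ax": 0, "ay": 0, "az": 0, "gripper": 1}, {"x": 0, "y": -24.3, "z": 4.5, "ax": 0, "ay": 0, "az": 0, "gripper": 1}, {"x": 0, "y": -23.5, "z": 7.6, "ax": 0, "ay": 0, "az": 0, "gripper": 1}])

```text
clock: 4.98
position: [0.4308, 0.3138, 0.2741]
ee_rot: [0.999, 0.052, -0.0, 0.0]
ft_force: [-5.0, -1.6, 3.3]
grip_width: 0.114
grasp_force: 31.2
```

Emit:
apply_moves(rows=[{"x": 0, "y": -22.3, "z": 10.6, "ax": 0, "ay": 0, "az": 0, "gripper": 1}, {"x": 0, "y": -20.7, "z": 13.4, "ax": 0, "ay": 0, "az": 0, "gripper": 1}, {"x": 0, "y": -18.8, "z": 16, "ax": 0, "ay": 0, "az": 0, "gripper": 1}, {"x": 0, "y": -16.6, "z": 18.3, "ax": 0, "ay": 0, "az": 0, "gripper": 1}, {"x": 0, "y": 0, "z": 0, "ax": 0, "ay": 0, "az": 0, "gripper": 1}])

```text
clock: 5.4
position: [0.4221, 0.3942, 0.2127]
ee_rot: [0.999, 0.054, -0.001, -0.002]
ft_force: [-2.7, 6.3, 0.6]
grip_width: 0.117
grasp_force: 31.8
```

```bash
python3 - <<'E'
from h import *
st();print('expect y 289 z 214')
E
```

```text
t 5.4 tcp [0.4221 0.3942 0.2127] rack mm [  1.1 292.5 212.7] yaw-TH deg -0.11 tilt [-0.002  0.003] F [-2.7  6.3  0.6] w 0.117 g 31.8
expect y 289 z 214
```

The clamp is at about 2.47 rad. I release, rise and go over the knob.

Emit:
apply_moves(rows=[{"x": 0, "y": 0, "z": 0, "ax": 0, "ay": 0, "az": 0, "gripper": 0.58}, {"x": 0, "y": 0, "z": 0, "ax": 0, "ay": 0, "az": 0, "gripper": 0.58}, {"x": 0, "y": 0, "z": -20, "ax": 0, "ay": 0, "az": 0, "gripper": 0.58}, {"x": 0, "y": 0, "z": -30, "ax": 0, "ay": 0, "az": 0, "gripper": 0.58}, {"x": 10, "y": 20, "z": -20, "ax": 0, "ay": 0, "az": 0, "gripper": 0.58}])

```text
clock: 5.82
position: [0.4336, 0.3742, 0.2874]
ee_rot: [0.999, 0.054, 0.0, -0.001]
ft_force: [1.9, 1.2, 0.3]
grip_width: 0.423
grasp_force: 0.0
```

Emit:
apply_moves(rows=[{"x": 15, "y": 30, "z": 0, "ax": 0, "ay": 0, "az": 0, "gripper": 0.58}, {"x": 15, "y": 30, "z": 0, "ax": 0, "ay": 0, "az": 0, "gripper": 0.58}, {"x": 20, "y": 30, "z": 0, "ax": 0, "ay": 0, "az": 0, "gripper": 0.58}, {"x": 19, "y": 32, "z": 0, "ax": 0, "ay": 0, "az": 0, "gripper": 0.58}, {"x": 0, "y": 0, "z": 0, "ax": 0, "ay": 0, "az": 0, "gripper": 0.58}])

```text
clock: 6.23
position: [0.5228, 0.2483, 0.2845]
ee_rot: [0.999, 0.046, 0.001, 0.002]
ft_force: [0.5, -1.6, -0.2]
grip_width: 0.415
grasp_force: 0.0
```

```bash
cat >> h.py <<'E'
def reds(c,z,amin=60):
    h=cv2.cvtColor(c['color'],cv2.COLOR_RGB2HSV)
    m=(((h[...,0]<6)|(h[...,0]>174))&(h[...,1]>190)&(h[...,2]>70)).astype(np.uint8)
    k,l,s,ce=cv2.connectedComponentsWithStats(m)
    for i in range(1,k):
        if s[i,4]>amin:print(s[i],ce[i].round(1),'rack',(1e3*Rk(ray(c,*ce[i],z))).round(1))
E
python3 - <<'E'
from h import *
st();c=shot('wrist','w3.png');reds(c,.080);print(proj(c,W(.075,.15,.086)))
E
```

```text
t 6.23 tcp [0.5228 0.2483 0.2845] rack mm [ 85.2 136.3 284.5] yaw-TH deg -1.07 tilt [ 0.002 -0.004] F [ 0.5 -1.6 -0.2] w 0.415 g 0.0
[293 184  13  13 131] [299.2 190.4] rack [ 71.  153.2  80. ]
[622 266  18  32 291] [633.9 280.1] rack [ -61.4 -289.8   80. ]
[109 284  20  34 430] [119.1 299.8] rack [-76.4 401.7  80. ]
[[301.47765761 188.25772803]]
```

View pics/w3.png

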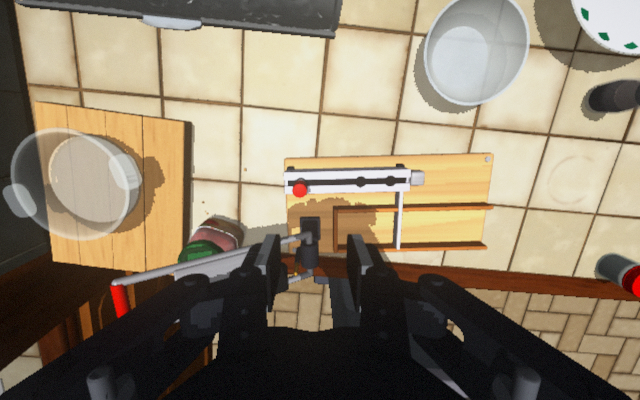

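The picture shows the clamp open with its handle at (119,300) at left, the row free, and the knob at (299,190), which is rack (71–75, 150–153). I descend over the knob, offset a little to +x to stay clear of the frame.

Emit:
apply_moves(rows=[{"x": -3, "y": -8, "z": 30, "ax": 0, "ay": 0, "az": -1, "gripper": 0.58}, {"x": -2, "y": -7, "z": 35, "ax": 0, "ay": 0, "az": 0, "gripper": 0.58}, {"x": 0, "y": 0, "z": 35, "ax": 0, "ay": 0, "az": 0, "gripper": 0.58}, {"x": 0, "y": 0, "z": 35, "ax": 0, "ay": 0, "az": 0, "gripper": 0.58}, {"x": 0, "y": 0, "z": 20, "ax": 0, "ay": 0, "az": 0, "gripper": 0.58}])

```text
clock: 6.7
position: [0.5092, 0.2707, 0.1265]
ee_rot: [0.998, 0.061, -0.001, 0.001]
ft_force: [-0.6, -1.1, -0.1]
grip_width: 0.423
grasp_force: 0.0
```

```bash
python3 - <<'E'
from h import *
st();c=shot('wrist','w4.png');reds(c,.080);print(proj(c,[W(.075,.15,.086),W(.105,.175,.012),W(.105,-.125,.012)]))
E
```

```text
t 6.7 tcp [0.5092 0.2707 0.1265] rack mm [ 74.1 160.2 126.5] yaw-TH deg 0.64 tilt [-0.003 -0.002] F [-0.6 -1.1 -0.1] w 0.423 g 0.0
[313 219  25  24 464] [324.7 230.7] rack [ 70.4 152.6  80. ]
[[329.33942154 227.57023218]
 [296.603721   163.46639444]
 [641.35501571 166.97247231]]
```

Emit:
apply_moves(rows=[{"x": 0, "y": 0, "z": 0, "ax": 0, "ay": 0, "az": 0, "gripper": 0.58}, {"x": 0, "y": 0, "z": 0, "ax": 0, "ay": 0, "az": 0, "gripper": 0.58}, {"x": 0, "y": 0, "z": 0, "ax": 0, "ay": 0, "az": 0, "gripper": 0.58}, {"x": 0, "y": 0, "z": 0, "ax": 0, "ay": 0, "az": 0, "gripper": 0.58}])

```text
clock: 7.08
position: [0.5116, 0.2722, 0.1316]
ee_rot: [0.998, 0.061, 0.001, -0.0]
ft_force: [-0.2, 0.2, -0.7]
grip_width: 0.422
grasp_force: 0.0
```

```bash
sed -i 's/^TH=.*/TH=0.1104;O=np.array([0.4504,0.1057])/' h.py; python3 - <<'E'
from h import *
st();c=shot('wrist','w5.png');reds(c,.080);print(proj(c,[W(.075,.15,.086),W(.105,.175,.012),W(.105,-.125,.012)]))
E
```

```text
t 7.08 tcp [0.5116 0.2722 0.1316] rack mm [ 79.2 158.8 131.6] yaw-TH deg 0.62 tilt [0.003 0.001] F [-0.2  0.2 -0.7] w 0.422 g 0.0
[314 221  25  23 445] [326.1 231.8] rack [ 72.9 150.1  80. ]
[[326.76402243 232.30614767]
 [295.69354947 169.08321828]
 [632.25550435 172.50774954]]
```

View pics/w5.png

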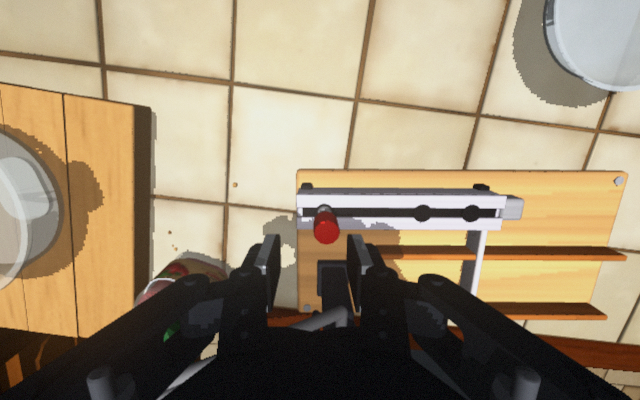

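The knob is at (326,232) and the board corners match the updated pose within 2–4 px. I shift 9 mm in -y, descend to the knob and grip it.

Emit:
apply_moves(rows=[{"x": 0, "y": 9, "z": 0, "ax": 0, "ay": 0, "az": 0.6, "gripper": 0.58}, {"x": 0, "y": 0, "z": 16, "ax": 0, "ay": 0, "az": 0, "gripper": 0.58}, {"x": 0, "y": 0, "z": 15, "ax": 0, "ay": 0, "az": 0, "gripper": 0.58}, {"x": 0, "y": 0, "z": 15, "ax": 0, "ay": 0, "az": 0, "gripper": 0.58}, {"x": 0, "y": 0, "z": 15, "ax": 0, "ay": 0, "az": 0, "gripper": 0.58}])

```text
clock: 7.55
position: [0.5124, 0.2618, 0.0685]
ee_rot: [0.998, 0.055, 0.0, 0.0]
ft_force: [0.1, -0.8, -0.2]
grip_width: 0.419
grasp_force: 0.0
```

Emit:
apply_moves(rows=[{"x": 0, "y": 0, "z": 0, "ax": 0, "ay": 0, "az": 0, "gripper": 1}, {"x": 0, "y": 0, "z": 0, "ax": 0, "ay": 0, "az": 0, "gripper": 1}, {"x": 0, "y": 0, "z": 0, "ax": 0, "ay": 0, "az": 0, "gripper": 1}, {"x": 0, "y": 0, "z": 0, "ax": 0, "ay": 0, "az": 0, "gripper": 1}, {"x": 0, "y": 0, "z": 0, "ax": 0, "ay": 0, "az": 0, "gripper": 1}], newtons=50)

```text
clock: 7.97
position: [0.5112, 0.2622, 0.0684]
ee_rot: [0.998, 0.055, -0.001, 0.0]
ft_force: [-2.7, 0.4, -12.2]
grip_width: 0.19
grasp_force: 49.0
```

```bash
python3 - <<'E'
from h import *
st()
E
```

```text
t 7.97 tcp [0.5112 0.2622 0.0684] rack mm [ 77.7 148.9  68.4] yaw-TH deg 0.03 tilt [-0.001 -0.001] F [ -2.7   0.4 -12.2] w 0.19 g 49.0
```

Emit:
apply_moves(rows=[{"x": 0, "y": 0, "z": 5, "ax": 0, "ay": 0, "az": 0, "gripper": 1}, {"x": 0, "y": 0, "z": 5, "ax": 0, "ay": 0, "az": 0, "gripper": 1}, {"x": 0, "y": 0, "z": 3, "ax": 0, "ay": 0, "az": 0, "gripper": 1}, {"x": 0, "y": 0, "z": 0, "ax": 0, "ay": 0, "az": 0, "gripper": 1}, {"x": 0, "y": 0, "z": 0, "ax": 0, "ay": 0, "az": 0, "gripper": 1}])

```text
clock: 8.38
position: [0.5117, 0.2634, 0.057]
ee_rot: [0.998, 0.056, 0.0, 0.0]
ft_force: [-8.4, -3.4, 8.4]
grip_width: 0.193
grasp_force: 51.0
```

```bash
python3 - <<'E'
from h import *
st();
E
```

```text
t 8.38 tcp [0.5117 0.2634 0.057 ] rack mm [ 78.3 150.   57. ] yaw-TH deg 0.07 tilt [ 0.001 -0.   ] F [-8.4 -3.4  8.4] w 0.193 g 51.0
```

Emit:
apply_moves(rows=[{"x": 0, "y": 5, "z": 0, "ax": 0, "ay": 0, "az": 0, "gripper": 1}, {"x": 0, "y": 10, "z": 0, "ax": 0, "ay": 0, "az": 0, "gripper": 1}, {"x": 0, "y": 10, "z": 0, "ax": 0, "ay": 0, "az": 0, "gripper": 1}, {"x": 0, "y": 0, "z": 0, "ax": 0, "ay": 0, "az": 0, "gripper": 1}, {"x": 0, "y": 0, "z": 0, "ax": 0, "ay": 0, "az": 0, "gripper": 1}])

```text
clock: 8.8
position: [0.5147, 0.2378, 0.0572]
ee_rot: [0.998, 0.055, 0.0, 0.0]
ft_force: [-8.2, -1.3, 7.9]
grip_width: 0.193
grasp_force: 50.9
```

```bash
python3 - <<'E'
from h import *
st();
E
```

```text
t 8.8 tcp [0.5147 0.2378 0.0572] rack mm [ 78.5 124.2  57.2] yaw-TH deg 0.01 tilt [ 0.001 -0.001] F [-8.2 -1.3  7.9] w 0.193 g 50.9
```

The fence slides. I take it on to about 60 mm, open the fingers slightly and look at the readings.

Emit:
apply_moves(rows=[{"x": 0, "y": 12, "z": 0, "ax": 0, "ay": 0, "az": 0, "gripper": 1}, {"x": 0, "y": 12, "z": 0, "ax": 0, "ay": 0, "az": 0, "gripper": 1}, {"x": 0, "y": 10, "z": 0, "ax": 0, "ay": 0, "az": 0, "gripper": 1}, {"x": 0, "y": 0, "z": 0, "ax": 0, "ay": 0, "az": 0, "gripper": 1}, {"x": 0, "y": 0, "z": 0, "ax": 0, "ay": 0, "az": 0, "gripper": 0.7}])

```text
clock: 9.22
position: [0.5195, 0.2039, 0.0571]
ee_rot: [0.998, 0.055, 0.001, -0.0]
ft_force: [0.5, -0.7, 0.7]
grip_width: 0.301
grasp_force: 0.0
```

Emit:
apply_moves(rows=[{"x": 0, "y": 0, "z": 0, "ax": 0, "ay": 0, "az": 0, "gripper": 0.7}, {"x": 0, "y": 0, "z": 0, "ax": 0, "ay": 0, "az": 0, "gripper": 0.7}, {"x": 0, "y": 0, "z": 0, "ax": 0, "ay": 0, "az": 0, "gripper": 0.7}])

```text
clock: 9.47
position: [0.519, 0.2044, 0.0562]
ee_rot: [0.998, 0.055, 0.001, -0.0]
ft_force: [0.4, -0.2, -0.4]
grip_width: 0.302
grasp_force: 0.0
```

```bash
python3 - <<'E'
from h import *
st();
E
```

```text
t 9.47 tcp [0.519  0.2044 0.0562] rack mm [79.1 90.5 56.2] yaw-TH deg 0.03 tilt [0.002 0.   ] F [ 0.4 -0.2 -0.4] w 0.302 g 0.0
```

Emit:
apply_moves(rows=[{"x": 0, "y": 4, "z": 0, "ax": 0, "ay": 0, "az": 0, "gripper": 0.7}, {"x": 0, "y": 4, "z": 0, "ax": 0, "ay": 0, "az": 0, "gripper": 0.7}, {"x": 0, "y": 4, "z": 0, "ax": 0, "ay": 0, "az": 0, "gripper": 0.7}, {"x": 0, "y": 3, "z": 0, "ax": 0, "ay": 0, "az": 0, "gripper": 0.7}, {"x": 0, "y": 2, "z": 0, "ax": 0, "ay": 0, "az": 0, "gripper": 0.7}])

```text
clock: 9.88
position: [0.5204, 0.1879, 0.0559]
ee_rot: [0.998, 0.056, 0.0, -0.001]
ft_force: [-0.8, 3.2, 1.9]
grip_width: 0.3
grasp_force: 1.5
```

Emit:
apply_moves(rows=[{"x": 0, "y": 1.5, "z": 0, "ax": 0, "ay": 0, "az": 0, "gripper": 0.7}, {"x": 0, "y": 1.5, "z": 0, "ax": 0, "ay": 0, "az": 0, "gripper": 0.7}, {"x": 0, "y": 1.5, "z": 0, "ax": 0, "ay": 0, "az": 0, "gripper": 0.7}, {"x": 0, "y": 1.5, "z": 0, "ax": 0, "ay": 0, "az": 0, "gripper": 0.7}, {"x": 0, "y": 1.5, "z": 0, "ax": 0, "ay": 0, "az": 0, "gripper": 0.7}])

```text
clock: 10.3
position: [0.521, 0.1793, 0.0555]
ee_rot: [0.998, 0.055, -0.0, 0.0]
ft_force: [0.2, 1.4, -0.4]
grip_width: 0.299
grasp_force: 0.5
```

```bash
python3 - <<'E'
from h import *
st();
E
```

```text
t 10.3 tcp [0.521  0.1793 0.0555] rack mm [78.3 65.4 55.5] yaw-TH deg 0.02 tilt [-0. -0.] F [ 0.2  1.4 -0.4] w 0.299 g 0.5
```

Emit:
apply_moves(rows=[{"x": 0, "y": 0.8, "z": 0, "ax": 0, "ay": 0, "az": 0, "gripper": 0.7}, {"x": 0, "y": 0.8, "z": 0, "ax": 0, "ay": 0, "az": 0, "gripper": 0.7}, {"x": 0, "y": 0.8, "z": 0, "ax": 0, "ay": 0, "az": 0, "gripper": 0.7}])

```text
clock: 10.55
position: [0.5211, 0.1785, 0.0556]
ee_rot: [0.998, 0.056, 0.0, -0.001]
ft_force: [1.3, 8.1, -2.9]
grip_width: 0.3
grasp_force: 3.9
```

Emit:
apply_moves(rows=[{"x": 0, "y": 0.8, "z": 0, "ax": 0, "ay": 0, "az": 0, "gripper": 0.7}, {"x": 0, "y": 0.8, "z": 0, "ax": 0, "ay": 0, "az": 0, "gripper": 0.7}, {"x": 0, "y": 0.8, "z": 0, "ax": 0, "ay": 0, "az": 0, "gripper": 0.7}])

```text
clock: 10.8
position: [0.5211, 0.1781, 0.0557]
ee_rot: [0.998, 0.057, 0.0, -0.002]
ft_force: [0.9, 14.5, -5.8]
grip_width: 0.297
grasp_force: 7.1
```

```bash
python3 - <<'E'
from h import *
st();
E
```

```text
t 10.8 tcp [0.5211 0.1781 0.0557] rack mm [78.3 64.2 55.7] yaw-TH deg 0.18 tilt [0.    0.004] F [ 0.9 14.5 -5.8] w 0.297 g 7.1
```

The fence stopped at a hard stop, 14 N at about 80 mm, so the pin looks locked. I back off, rise and verify.

Emit:
apply_moves(rows=[{"x": 0, "y": -4, "z": 0, "ax": 0, "ay": 0, "az": 0, "gripper": 0.6}, {"x": 0, "y": -3.5, "z": 0, "ax": 0, "ay": 0, "az": 0, "gripper": 0.6}, {"x": 0, "y": 0, "z": 0, "ax": 0, "ay": 0, "az": 0, "gripper": 0.6}, {"x": 0, "y": 0, "z": -30, "ax": 0, "ay": 0, "az": 0, "gripper": 0.6}, {"x": 0, "y": 0, "z": -40, "ax": 0, "ay": 0, "az": 0, "gripper": 0.6}])

```text
clock: 11.22
position: [0.5187, 0.1811, 0.1235]
ee_rot: [0.998, 0.055, -0.003, 0.001]
ft_force: [0.9, -0.2, 1.2]
grip_width: 0.401
grasp_force: 0.0
```

Emit:
apply_moves(rows=[{"x": 0, "y": 0, "z": -30, "ax": 0, "ay": 0, "az": 0, "gripper": 0}, {"x": -20, "y": 35, "z": 0, "ax": 0, "ay": 0, "az": 0, "gripper": 0}, {"x": -20, "y": 35, "z": 0, "ax": 0, "ay": 0, "az": 0, "gripper": 0}, {"x": 0, "y": 0, "z": 0, "ax": 0, "ay": 0, "az": 0, "gripper": 0}, {"x": 0, "y": 0, "z": 0, "ax": 0, "ay": 0, "az": 0, "gripper": 0}])

```text
clock: 11.63
position: [0.4886, 0.1053, 0.1558]
ee_rot: [0.999, 0.053, 0.0, 0.001]
ft_force: [0.0, 0.7, 0.5]
grip_width: 0.997
grasp_force: 0.0
```

```bash
cat >> h.py <<'E'
def blobs(c,lo,hi,z,amin=60):
    h=cv2.cvtColor(c['color'],cv2.COLOR_RGB2HSV)
    m=((h[...,0]>lo)&(h[...,0]<hi)&(h[...,1]>110)&(h[...,2]>50)).astype(np.uint8)
    k,l,s,ce=cv2.connectedComponentsWithStats(m)
    for i in range(1,k):
        if s[i,4]>amin:print(s[i],ce[i].round(1),'world',ray(c,*ce[i],z).round(4),'rack',(1e3*Rk(ray(c,*ce[i],z))).round(1))
E
python3 - <<'E'
from h import *
st();c=shot('wrist','w6.png');reds(c,.075);print(proj(c,[W(.075,.07,.064),W(.075,.07,.086),W(0,-.065,.036)]))
s=camera('scene');print(proj(s,[W(.075,.07,.064),W(.075,.07,.086)]));reds(s,.058,15);blobs(s,50,85,.058)
t=camera('top');reds(t,.058,15);blobs(t,50,85,.058)
E
```

```text
t 11.63 tcp [0.4886 0.1053 0.1558] rack mm [ 37.9  -4.6 155.8] yaw-TH deg -0.24 tilt [ 0.    -0.002] F [0.  0.7 0.5] w 0.997 g 0.0
[199 153  23  24 421] [209.8 164.8] rack [73.8 72.6 75. ]
[630 299  10  29  73] [633.6 311.1] rack [ -56.2 -283.2   75. ]
[[217.91130075 161.08120077]
 [207.99080124 165.42900366]
 [377.00252969 235.09055746]]
[[283.91115755 239.9733514 ]
 [283.47439028 234.18437721]]
[406 195  15  12 135] [413.2 200.1] rack [ -83.3 -334.8   58. ]
[281 232   6  10  48] [283.6 236.4] rack [90.7 57.3 58. ]
[211 261  18  18 105] [219.6 269.2] rack [119.9 248.6  58. ]
[432 176  14  11 120] [438.9 181.1] world [ 0.4136 -0.3854  0.058 ] rack [ -90.7 -484.    58. ]
[229 286  26  23 370] [241.7 296.7] world [0.4337 0.3668 0.058 ] rack [ 12.2 261.4  58. ]
[449 241  16  16 200] [456.3 248. ] world [ 0.4219 -0.3946  0.058 ] rack [ -83.5 -494.1   58. ]
```

View pics/w6.png

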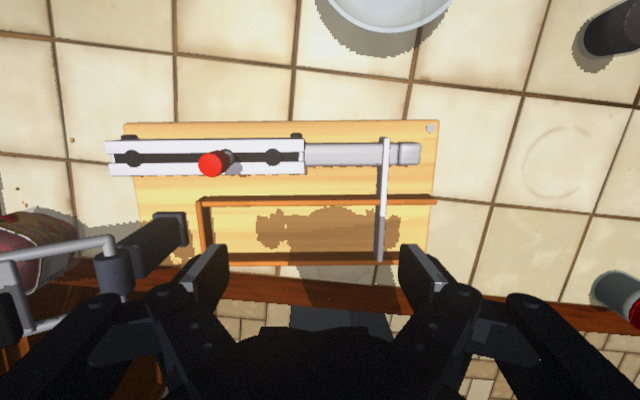

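The pin knob is at (210,165) and up in the middle hole, with the end plate at (380,200): the row is lengthened. I go to the red jar.

Emit:
apply_moves(rows=[{"x": -12, "y": 35, "z": -5, "ax": 0, "ay": 0, "az": 0, "gripper": 0}, {"x": -12, "y": 35, "z": -10, "ax": 0, "ay": 0, "az": 0, "gripper": 0}, {"x": -12, "y": 35, "z": -10, "ax": 0, "ay": 0, "az": 0, "gripper": 0}, {"x": -12, "y": 35, "z": -10, "ax": 0, "ay": 0, "az": 0, "gripper": 0}, {"x": -12, "y": 35, "z": 0, "ax": 0, "ay": 0, "az": 0, "gripper": 0}])

```text
clock: 12.2
position: [0.4494, -0.0725, 0.1925]
ee_rot: [0.998, 0.057, 0.001, 0.0]
ft_force: [1.9, -0.3, 0.3]
grip_width: 0.997
grasp_force: 0.0
```

Emit:
apply_moves(rows=[{"x": -12, "y": 35, "z": 0, "ax": 0, "ay": 0, "az": 0, "gripper": 0}, {"x": -12, "y": 35, "z": 0, "ax": 0, "ay": 0, "az": 0, "gripper": 0}, {"x": -12, "y": 35, "z": 0, "ax": 0, "ay": 0, "az": 0, "gripper": 0}, {"x": -12, "y": 35, "z": 0, "ax": 0, "ay": 0, "az": 0, "gripper": 0}, {"x": -10, "y": 15, "z": 0, "ax": 0, "ay": 0, "az": 0, "gripper": 0}])

```text
clock: 12.62
position: [0.4076, -0.2362, 0.1904]
ee_rot: [0.999, 0.055, -0.0, 0.0]
ft_force: [-0.4, 0.6, -0.2]
grip_width: 1.004
grasp_force: 0.0
```

Emit:
apply_moves(rows=[{"x": 0, "y": 0, "z": 0, "ax": 0, "ay": 0, "az": 0, "gripper": 0}, {"x": 0, "y": 0, "z": 0, "ax": 0, "ay": 0, "az": 0, "gripper": 0}, {"x": 0, "y": 0, "z": 0, "ax": 0, "ay": 0, "az": 0, "gripper": 0}])

```text
clock: 12.87
position: [0.409, -0.2312, 0.1905]
ee_rot: [0.998, 0.057, 0.0, -0.0]
ft_force: [0.3, 0.8, -0.2]
grip_width: 1.001
grasp_force: 0.0
```

```bash
cat >> h.py <<'E'
def lid(c,col,z=.058):
    "largest blob of lid colour: enclosing circle centre on plane z"
    h=cv2.cvtColor(c['color'],cv2.COLOR_RGB2HSV)
    H=h[...,0]; m=((((H<6)|(H>174))&(h[...,1]>150)) if col=='red' else ((H>45)&(H<85)&(h[...,1]>110)))&(h[...,2]>60)
    cs=cv2.findContours(m.astype(np.uint8),cv2.RETR_EXTERNAL,cv2.CHAIN_APPROX_NONE)[0]
    for q in sorted(cs,key=cv2.contourArea)[-3:]:
        if cv2.contourArea(q)<100: continue
        P=np.array([ray(c,*p[0],z)[:2] for p in q],np.float32);(x,y),r=cv2.minEnclosingCircle(P)
        print(col,'px',q.reshape(-1,2).mean(0).round(),'area',cv2.contourArea(q),'world',round(x,4),round(y,4),'r',round(r,4),'tool shift to z.07',tool([x,y,.07]))
E
python3 - <<'E'
from h import *
st();c=shot('wrist','w7.png');lid(c,'red');lid(c,'green')
E
```

```text
t 12.87 tcp [ 0.409  -0.2312  0.1905] rack mm [ -78.2 -330.2  190.5] yaw-TH deg 0.17 tilt [0.    0.001] F [ 0.3  0.8 -0.2] w 1.001 g 0.0
red px [327. 193.] area 1720.5 world 0.4106 -0.2437 r 0.0242 tool shift to z.07 [1.000e-01 1.280e+01 1.206e+02]
green px [477. 199.] area 1828.5 world 0.4215 -0.3911 r 0.0264 tool shift to z.07 [ -5.9 160.5 120.5]
```

View pics/w7.png

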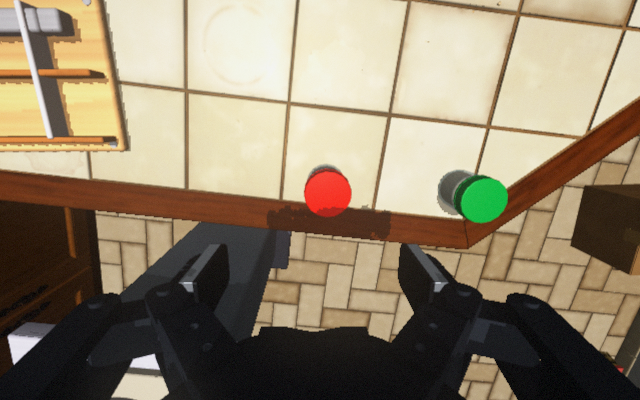

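The red lid is at (327,193), world (0.411,-0.244), with radius 24 mm, which agrees with its size; green is at (483,199). I grasp the red jar.

Emit:
apply_moves(rows=[{"x": 0, "y": 13, "z": 10, "ax": 0, "ay": 0, "az": 0, "gripper": 0}, {"x": 0, "y": 0, "z": 35, "ax": 0, "ay": 0, "az": 0, "gripper": 0}, {"x": 0, "y": 0, "z": 35, "ax": 0, "ay": 0, "az": 0, "gripper": 0}, {"x": 0, "y": 0, "z": 34, "ax": 0, "ay": 0, "az": 0, "gripper": 0}, {"x": 0, "y": 0, "z": 20, "ax": 0, "ay": 0, "az": 0, "gripper": 0}])

```text
clock: 13.33
position: [0.4089, -0.2433, 0.0536]
ee_rot: [0.998, 0.057, -0.001, -0.001]
ft_force: [-1.0, -0.4, -0.2]
grip_width: 1.003
grasp_force: 0.0
```

Emit:
apply_moves(rows=[{"x": 0, "y": 0, "z": 10, "ax": 0, "ay": 0, "az": 0, "gripper": 0}, {"x": 0, "y": 0, "z": 0, "ax": 0, "ay": 0, "az": 0, "gripper": 0}, {"x": 0, "y": 0, "z": 0, "ax": 0, "ay": 0, "az": 0, "gripper": 1}, {"x": 0, "y": 0, "z": 0, "ax": 0, "ay": 0, "az": 0, "gripper": 1}, {"x": 0, "y": 0, "z": 0, "ax": 0, "ay": 0, "az": 0, "gripper": 1}], newtons=40)

```text
clock: 13.75
position: [0.4106, -0.246, 0.0482]
ee_rot: [0.998, 0.056, 0.001, 0.001]
ft_force: [-0.1, 0.4, 0.2]
grip_width: 0.609
grasp_force: 0.0
```

Emit:
apply_moves(rows=[{"x": 0, "y": 0, "z": 0, "ax": 0, "ay": 0, "az": 0, "gripper": 1}, {"x": 0, "y": 0, "z": 0, "ax": 0, "ay": 0, "az": 0, "gripper": 1}])

```text
clock: 13.92
position: [0.4105, -0.246, 0.0483]
ee_rot: [0.998, 0.055, 0.001, 0.001]
ft_force: [0.5, -0.2, 4.5]
grip_width: 0.523
grasp_force: 29.7
```

```bash
python3 - <<'E'
from h import *
st();print(get_obs()['joint_pos'].round(2))
E
```

```text
t 13.92 tcp [ 0.4105 -0.246   0.0483] rack mm [ -78.4 -345.2   48.3] yaw-TH deg 0.03 tilt [ 0.002 -0.002] F [ 0.5 -0.2  4.5] w 0.523 g 29.7
[ 0.84  0.26 -0.44  2.02  0.14  0.89 -1.13]
```

The red jar is gripped. I lift and carry it to rack (0,67).

Emit:
apply_moves(rows=[{"x": 0, "y": 0, "z": -10, "ax": 0, "ay": 0, "az": 0, "gripper": 1}, {"x": 0, "y": 0, "z": -20, "ax": 0, "ay": 0, "az": 0, "gripper": 1}, {"x": 0, "y": 0, "z": -25, "ax": 0, "ay": 0, "az": 0, "gripper": 1}, {"x": 5, "y": -15, "z": -15, "ax": 0, "ay": 0, "az": 0, "gripper": 1}, {"x": 7, "y": -25, "z": 0, "ax": 0, "ay": 0, "az": 0, "gripper": 1}])

```text
clock: 14.33
position: [0.4185, -0.2071, 0.1209]
ee_rot: [0.999, 0.053, 0.003, 0.002]
ft_force: [1.5, -0.3, -1.2]
grip_width: 0.522
grasp_force: 43.7
```

Emit:
apply_moves(rows=[{"x": 7, "y": -30, "z": 0, "ax": 0, "ay": 0, "az": 0, "gripper": 1}, {"x": 7, "y": -30, "z": 0, "ax": 0, "ay": 0, "az": 0, "gripper": 1}, {"x": 7, "y": -30, "z": 0, "ax": 0, "ay": 0, "az": 0, "gripper": 1}, {"x": 7, "y": -30, "z": 0, "ax": 0, "ay": 0, "az": 0, "gripper": 1}, {"x": 7, "y": -30, "z": 0, "ax": 0, "ay": 0, "az": 0, "gripper": 1}])

```text
clock: 14.75
position: [0.4352, -0.0502, 0.1177]
ee_rot: [0.998, 0.055, 0.001, 0.001]
ft_force: [0.2, -0.3, -0.9]
grip_width: 0.52
grasp_force: 43.7
```

Emit:
apply_moves(rows=[{"x": 7, "y": -30, "z": 0, "ax": 0, "ay": 0, "az": 0, "gripper": 1}, {"x": 7, "y": -30, "z": 0, "ax": 0, "ay": 0, "az": 0, "gripper": 1}, {"x": 7, "y": -30, "z": 0, "ax": 0, "ay": 0, "az": 0, "gripper": 1}, {"x": 5, "y": -30, "z": 0, "ax": 0, "ay": 0, "az": 0, "gripper": 1}, {"x": 5, "y": -30, "z": 0, "ax": 0, "ay": 0, "az": 0, "gripper": 1}])

```text
clock: 15.17
position: [0.4495, 0.1023, 0.1178]
ee_rot: [0.998, 0.055, 0.001, 0.0]
ft_force: [0.9, -1.1, -1.6]
grip_width: 0.52
grasp_force: 43.7
```

```bash
python3 - <<'E'
from h import *
st();print(tool(W(0,.067,.118)))
E
```

```text
t 15.17 tcp [0.4495 0.1023 0.1178] rack mm [ -1.3  -3.2 117.8] yaw-TH deg 0.02 tilt [ 0.001 -0.001] F [ 0.9 -1.1 -1.6] w 0.52 g 43.7
[  1.3 -70.2  -0.3]
```

Emit:
apply_moves(rows=[{"x": 1, "y": -25, "z": 0, "ax": 0, "ay": 0, "az": 0, "gripper": 1}, {"x": 0, "y": -25, "z": 0, "ax": 0, "ay": 0, "az": 0, "gripper": 1}, {"x": 0, "y": -20, "z": 5, "ax": 0, "ay": 0, "az": 0, "gripper": 1}, {"x": 0, "y": 0, "z": 10, "ax": 0, "ay": 0, "az": 0, "gripper": 1}, {"x": 0, "y": 0, "z": 0, "ax": 0, "ay": 0, "az": 0, "gripper": 1}])

```text
clock: 15.58
position: [0.4417, 0.1711, 0.101]
ee_rot: [0.998, 0.057, -0.001, 0.0]
ft_force: [-0.7, -0.9, -1.6]
grip_width: 0.518
grasp_force: 43.7
```

```bash
python3 - <<'E'
from h import *
st();c=shot('wrist','w8.png')
print(proj(c,[W(.028,.1,.034),W(.028,-.12,.034),W(-.028,-.12,.034),W(-.028,0,.034),W(.028,.03,.034)]).round(1).tolist())
np.savez('w8.npz',rvec=c['rvec'],tvec=c['tvec'],fov_y=c['fov_y'],cx=c['cx'],cy=c['cy'])
E
```

```text
t 15.58 tcp [0.4417 0.1711 0.101 ] rack mm [ -1.4  66.  101. ] yaw-TH deg 0.16 tilt [-0.001 -0.001] F [-0.7 -0.9 -1.6] w 0.518 g 43.7
[[265.5, 176.0], [576.3, 176.6], [557.9, 249.0], [400.2, 248.8], [364.5, 176.2]]
```

View pics/w8.png

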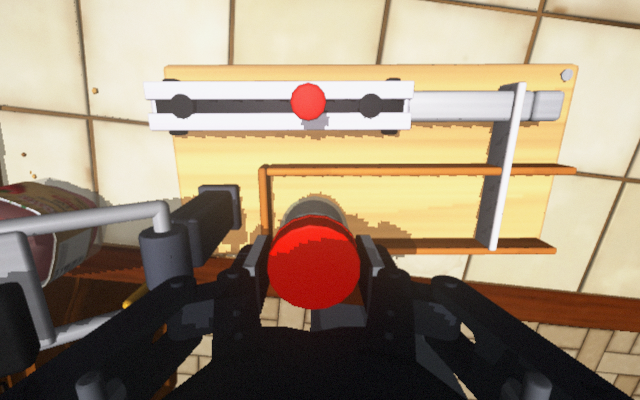

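```bash
python3 - <<'E'
from h import *
a=cv2.imread('pics/w8.png');cv2.imwrite('pics/w8c.png',cv2.resize(a[150:262,390:585],None,fx=4,fy=4,interpolation=cv2.INTER_NEAREST))
c=dict(np.load('w8.npz'));
print(proj(c,[W(.028,-.08,.034),W(.028,-.08,.012),W(-.028,-.08,.034),W(-.028,-.08,.012),W(.105,-.125,.012),W(-.045,-.125,.012),W(.105,.175,.012),W(0,-.071,.036),W(0,-.065,.036)]).round(1).tolist())
E
```

```text
[[519.9, 176.5], [500.2, 171.0], [505.3, 248.9], [488.2, 237.4], [583.0, 63.8], [537.7, 256.0], [160.0, 62.9], [501.8, 214.9], [493.6, 214.9]]
```

View pics/w8c.png

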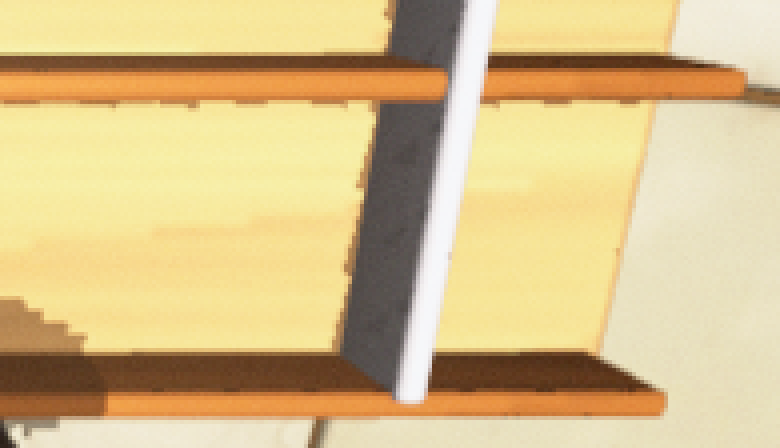

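The rails run at rows 174.5 and 247.5 against predictions of 176.5 and 249, so the row lies about 1 mm towards +x. I check where the jar sits in the grip.

```bash
python3 - <<'E'
from h import *
c=dict(np.load('w8.npz'));c['color']=cv2.imread('pics/w8.png')[:,:,::-1].copy();c['color'][:215]=0
h=cv2.cvtColor(c['color'],cv2.COLOR_RGB2HSV);m=(((h[...,0]<6)|(h[...,0]>174))&(h[...,1]>150)&(h[...,2]>120)).astype(np.uint8)
q=max(cv2.findContours(m,0,1)[0],key=cv2.contourArea)
P=np.array([ray(c,*p[0],.111)[:2] for p in q],np.float32);(x,y),r=cv2.minEnclosingCircle(P);print(q.reshape(-1,2).min(0),q.reshape(-1,2).max(0),x,y,r,1e3*Rk([x,y,0]));st()
E
```

```text
[268 215] [359 309] 0.44382962584495544 0.17181114852428436 0.024816740304231644 [ 0.75347918 66.43256765  0.        ]
t 15.63 tcp [0.4421 0.1702 0.1014] rack mm [ -1.2  65.  101.4] yaw-TH deg 0.07 tilt [-0.001 -0.001] F [-0.1 -0.8 -1.8] w 0.521 g 43.7
```

Emit:
apply_moves(rows=[{"x": 1, "y": 0, "z": 10, "ax": 0, "ay": 0, "az": 0, "gripper": 1}, {"x": 0, "y": 0, "z": 10, "ax": 0, "ay": 0, "az": 0, "gripper": 1}, {"x": 0, "y": 0, "z": 10, "ax": 0, "ay": 0, "az": 0, "gripper": 1}, {"x": 0, "y": 0, "z": 6, "ax": 0, "ay": 0, "az": 0, "gripper": 1}, {"x": 0, "y": 0, "z": 3, "ax": 0, "ay": 0, "az": 0, "gripper": 1}])

```text
clock: 16.05
position: [0.4429, 0.1701, 0.0612]
ee_rot: [0.998, 0.055, -0.001, 0.0]
ft_force: [-0.3, 0.3, -1.0]
grip_width: 0.522
grasp_force: 43.7
```

Emit:
apply_moves(rows=[{"x": 0, "y": 0, "z": 1.5, "ax": 0, "ay": 0, "az": 0, "gripper": 1}, {"x": 0, "y": 0, "z": 0, "ax": 0, "ay": 0, "az": 0, "gripper": 1}])

```text
clock: 16.22
position: [0.4435, 0.1707, 0.0609]
ee_rot: [0.998, 0.055, -0.0, 0.0]
ft_force: [0.0, 0.1, -0.8]
grip_width: 0.524
grasp_force: 43.9
```

```bash
python3 - <<'E'
from h import *
st()
E
```

```text
t 16.22 tcp [0.4435 0.1707 0.0609] rack mm [ 0.3 65.4 60.9] yaw-TH deg 0.04 tilt [-0. -0.] F [ 0.   0.1 -0.8] w 0.524 g 43.9
```

Down to board height within 1 mm. I release with a small opening and rise.

Emit:
apply_moves(rows=[{"x": 0, "y": 0, "z": 0.5, "ax": 0, "ay": 0, "az": 0, "gripper": 1}, {"x": 0, "y": 0, "z": 0, "ax": 0, "ay": 0, "az": 0, "gripper": 0.3}, {"x": 0, "y": 0, "z": 0, "ax": 0, "ay": 0, "az": 0, "gripper": 0.3}, {"x": 0, "y": 0, "z": 0, "ax": 0, "ay": 0, "az": 0, "gripper": 0.3}, {"x": 0, "y": 0, "z": -15, "ax": 0, "ay": 0, "az": 0, "gripper": 0.3}])

```text
clock: 16.63
position: [0.4423, 0.1702, 0.074]
ee_rot: [0.998, 0.055, -0.002, 0.0]
ft_force: [-0.2, 0.5, 0.3]
grip_width: 0.698
grasp_force: 0.0
```

Emit:
apply_moves(rows=[{"x": 0, "y": 0, "z": -30, "ax": 0, "ay": 0, "az": 0, "gripper": 0.3}, {"x": 0, "y": 0, "z": -35, "ax": 0, "ay": 0, "az": 0, "gripper": 0}, {"x": 0, "y": 20, "z": -35, "ax": 0, "ay": 0, "az": 0, "gripper": 0}, {"x": -5, "y": 30, "z": -15, "ax": 0, "ay": 0, "az": 0, "gripper": 0}, {"x": -5, "y": 35, "z": 0, "ax": 0, "ay": 0, "az": 0, "gripper": 0}])

```text
clock: 17.05
position: [0.4449, 0.0864, 0.1948]
ee_rot: [0.998, 0.057, 0.004, -0.0]
ft_force: [1.6, -0.0, -0.4]
grip_width: 1.003
grasp_force: 0.0
```

```bash
python3 - <<'E'
from h import *
st();c=shot('wrist','w9.png');lid(c,'red',.070)
s=camera('scene');lid(s,'green');t=camera('top');lid(t,'green')
print('pred green from w7 tool shift',tool([.4205,-.391,.19]))
E
```

```text
t 17.05 tcp [0.4449 0.0864 0.1948] rack mm [ -7.6 -18.6 194.8] yaw-TH deg 0.24 tilt [0.007 0.001] F [ 1.6 -0.  -0.4] w 1.003 g 0.0
red px [205. 101.] area 338.0 world 0.518 0.1882 r 0.0094 tool shift to z.07 [  84.7 -102.4  122.4]
red px [226. 184.] area 1809.5 world 0.4437 0.1687 r 0.0249 tool shift to z.07 [  8.9 -90.9 122.2]
green px [242. 295.] area 207.5 world 0.4351 0.3665 r 0.0299 tool shift to z.07 [  21.  -286.3  120.7]
green px [456. 230.] area 175.0 world 0.4735 -0.3963 r 0.0233 tool shift to z.07 [-21.  479.1 121.8]
pred green from w7 tool shift [-72.9 468.4   1.8]
```

The red jar stands at rack (0,64), upright. The green jar has been knocked: its lid is now at world (0.473,-0.396). I go there.

Emit:
apply_moves(rows=[{"x": -2, "y": 35, "z": 0, "ax": 0, "ay": 0, "az": 0, "gripper": 0}, {"x": -2, "y": 35, "z": 0, "ax": 0, "ay": 0, "az": 0, "gripper": 0}, {"x": -2, "y": 35, "z": 0, "ax": 0, "ay": 0, "az": 0, "gripper": 0}, {"x": -2, "y": 35, "z": 0, "ax": 0, "ay": 0, "az": 0, "gripper": 0}, {"x": -2, "y": 35, "z": 0, "ax": 0, "ay": 0, "az": 0, "gripper": 0}])

```text
clock: 17.62
position: [0.4526, -0.0905, 0.1906]
ee_rot: [0.998, 0.056, 0.0, 0.0]
ft_force: [1.0, -0.0, 0.2]
grip_width: 1.003
grasp_force: 0.0
```

Emit:
apply_moves(rows=[{"x": -2, "y": 35, "z": 0, "ax": 0, "ay": 0, "az": 0, "gripper": 0}, {"x": -2, "y": 35, "z": 0, "ax": 0, "ay": 0, "az": 0, "gripper": 0}, {"x": -2, "y": 35, "z": 0, "ax": 0, "ay": 0, "az": 0, "gripper": 0}, {"x": -2, "y": 35, "z": 0, "ax": 0, "ay": 0, "az": 0, "gripper": 0}, {"x": -2, "y": 35, "z": 0, "ax": 0, "ay": 0, "az": 0, "gripper": 0}])

```text
clock: 18.03
position: [0.4624, -0.2657, 0.1904]
ee_rot: [0.998, 0.056, 0.0, -0.0]
ft_force: [0.6, 0.2, 0.6]
grip_width: 1.0
grasp_force: 0.0
```

Emit:
apply_moves(rows=[{"x": -1, "y": 35, "z": 0, "ax": 0, "ay": 0, "az": 0, "gripper": 0}, {"x": 0, "y": 35, "z": 0, "ax": 0, "ay": 0, "az": 0, "gripper": 0}, {"x": 0, "y": 35, "z": 0, "ax": 0, "ay": 0, "az": 0, "gripper": 0}, {"x": 0, "y": 10, "z": 0, "ax": 0, "ay": 0, "az": 0, "gripper": 0}, {"x": 0, "y": 0, "z": 0, "ax": 0, "ay": 0, "az": 0, "gripper": 0}])

```text
clock: 18.45
position: [0.4734, -0.3816, 0.1896]
ee_rot: [0.999, 0.054, -0.0, -0.0]
ft_force: [-0.7, -0.2, -0.5]
grip_width: 0.999
grasp_force: 0.0
```

Emit:
apply_moves(rows=[{"x": 0, "y": 0, "z": 0, "ax": 0, "ay": 0, "az": 0, "gripper": 0}, {"x": 0, "y": 0, "z": 0, "ax": 0, "ay": 0, "az": 0, "gripper": 0}, {"x": 0, "y": 0, "z": 0, "ax": 0, "ay": 0, "az": 0, "gripper": 0}])

```text
clock: 18.7
position: [0.4744, -0.3774, 0.1908]
ee_rot: [0.998, 0.057, 0.0, -0.0]
ft_force: [0.1, 0.3, -0.3]
grip_width: 0.997
grasp_force: 0.0
```

```bash
python3 - <<'E'
from h import *
st();c=shot('wrist','w10.png');lid(c,'green');print(tool([.4735,-.396,.07]))
E
```

```text
t 18.7 tcp [ 0.4744 -0.3774  0.1908] rack mm [ -29.3 -482.8  190.8] yaw-TH deg 0.17 tilt [0. 0.] F [ 0.1  0.3 -0.3] w 0.997 g 0.0
green px [332. 195.] area 1628.0 world 0.4735 -0.3958 r 0.0237 tool shift to z.07 [ -2.9  17.9 120.9]
[ -2.9  18.1 120.9]
```

The two views agree to the millimetre. I grasp the green jar.

Emit:
apply_moves(rows=[{"x": -3, "y": 18, "z": 10, "ax": 0, "ay": 0, "az": 0, "gripper": 0}, {"x": 0, "y": 0, "z": 35, "ax": 0, "ay": 0, "az": 0, "gripper": 0}, {"x": 0, "y": 0, "z": 35, "ax": 0, "ay": 0, "az": 0, "gripper": 0}, {"x": 0, "y": 0, "z": 34, "ax": 0, "ay": 0, "az": 0, "gripper": 0}, {"x": 0, "y": 0, "z": 20, "ax": 0, "ay": 0, "az": 0, "gripper": 0}])

```text
clock: 19.17
position: [0.4715, -0.3956, 0.0533]
ee_rot: [0.998, 0.056, -0.001, -0.001]
ft_force: [-0.2, 0.5, -0.1]
grip_width: 1.005
grasp_force: 0.0
```

Emit:
apply_moves(rows=[{"x": 0, "y": 0, "z": 10, "ax": 0, "ay": 0, "az": 0, "gripper": 0}, {"x": 0, "y": 0, "z": 0, "ax": 0, "ay": 0, "az": 0, "gripper": 0}, {"x": 0, "y": 0, "z": 0, "ax": 0, "ay": 0, "az": 0, "gripper": 1}, {"x": 0, "y": 0, "z": 0, "ax": 0, "ay": 0, "az": 0, "gripper": 1}, {"x": 0, "y": 0, "z": 0, "ax": 0, "ay": 0, "az": 0, "gripper": 1}], newtons=40)

```text
clock: 19.58
position: [0.4737, -0.3981, 0.0486]
ee_rot: [0.998, 0.055, 0.001, 0.001]
ft_force: [-0.1, -0.2, 0.0]
grip_width: 0.606
grasp_force: 0.0
```

Emit:
apply_moves(rows=[{"x": 0, "y": 0, "z": 0, "ax": 0, "ay": 0, "az": 0, "gripper": 1}, {"x": 0, "y": 0, "z": 0, "ax": 0, "ay": 0, "az": 0, "gripper": 1}, {"x": 0, "y": 0, "z": 0, "ax": 0, "ay": 0, "az": 0, "gripper": 1}])

```text
clock: 19.83
position: [0.4736, -0.3981, 0.0487]
ee_rot: [0.998, 0.055, 0.001, 0.001]
ft_force: [-0.4, 1.9, 7.9]
grip_width: 0.524
grasp_force: 40.2
```

```bash
python3 - <<'E'
from h import *
st();print(tool(W(1,-5,118)/1) if 0 else tool(W(.001,-.005,.118)))
E
```

```text
t 19.83 tcp [ 0.4736 -0.3981  0.0487] rack mm [ -32.4 -503.3   48.7] yaw-TH deg 0.03 tilt [ 0.002 -0.002] F [-0.4  1.9  7.9] w 0.524 g 40.2
[  33.8 -498.1  -70.3]
```

Emit:
apply_moves(rows=[{"x": 0, "y": 0, "z": -10, "ax": 0, "ay": 0, "az": 0, "gripper": 1}, {"x": 0, "y": 0, "z": -20, "ax": 0, "ay": 0, "az": 0, "gripper": 1}, {"x": 0, "y": 0, "z": -25, "ax": 0, "ay": 0, "az": 0, "gripper": 1}, {"x": 2, "y": -18, "z": -15, "ax": 0, "ay": 0, "az": 0, "gripper": 1}, {"x": 2, "y": -30, "z": 0, "ax": 0, "ay": 0, "az": 0, "gripper": 1}])

```text
clock: 20.25
position: [0.4724, -0.353, 0.1214]
ee_rot: [0.999, 0.053, 0.002, 0.003]
ft_force: [1.2, 0.3, -1.0]
grip_width: 0.517
grasp_force: 41.2
```

Emit:
apply_moves(rows=[{"x": 3, "y": -35, "z": 0, "ax": 0, "ay": 0, "az": 0, "gripper": 1}, {"x": 3, "y": -35, "z": 0, "ax": 0, "ay": 0, "az": 0, "gripper": 1}, {"x": 3, "y": -35, "z": 0, "ax": 0, "ay": 0, "az": 0, "gripper": 1}, {"x": 3, "y": -35, "z": 0, "ax": 0, "ay": 0, "az": 0, "gripper": 1}, {"x": 3, "y": -35, "z": 0, "ax": 0, "ay": 0, "az": 0, "gripper": 1}])

```text
clock: 20.67
position: [0.4667, -0.1723, 0.1177]
ee_rot: [0.998, 0.055, 0.001, 0.001]
ft_force: [0.0, -0.3, -0.9]
grip_width: 0.522
grasp_force: 41.2
```

Emit:
apply_moves(rows=[{"x": 3, "y": -35, "z": 0, "ax": 0, "ay": 0, "az": 0, "gripper": 1}, {"x": 3, "y": -35, "z": 0, "ax": 0, "ay": 0, "az": 0, "gripper": 1}, {"x": 3, "y": -35, "z": 0, "ax": 0, "ay": 0, "az": 0, "gripper": 1}, {"x": 3, "y": -35, "z": 0, "ax": 0, "ay": 0, "az": 0, "gripper": 1}, {"x": 3, "y": -35, "z": 0, "ax": 0, "ay": 0, "az": 0, "gripper": 1}])

```text
clock: 21.08
position: [0.4623, 0.0033, 0.1178]
ee_rot: [0.998, 0.055, 0.001, 0.001]
ft_force: [0.7, 0.3, -0.8]
grip_width: 0.521
grasp_force: 41.2
```

Emit:
apply_moves(rows=[{"x": 0, "y": -35, "z": 0, "ax": 0, "ay": 0, "az": 0, "gripper": 1}, {"x": 0, "y": -30, "z": 0, "ax": 0, "ay": 0, "az": 0, "gripper": 1}, {"x": 0, "y": -20, "z": 0, "ax": 0, "ay": 0, "az": 0, "gripper": 1}, {"x": 0, "y": 0, "z": 0, "ax": 0, "ay": 0, "az": 0, "gripper": 1}, {"x": 0, "y": 0, "z": 0, "ax": 0, "ay": 0, "az": 0, "gripper": 1}])

```text
clock: 21.5
position: [0.4531, 0.0872, 0.1175]
ee_rot: [0.998, 0.057, 0.001, 0.0]
ft_force: [-0.8, -0.6, -0.9]
grip_width: 0.52
grasp_force: 41.2
```

```bash
python3 - <<'E'
from h import *
st();print(tool(W(.001,-.006,.118)));c=shot('wrist','w11.png');lid(c,'green',.127);lid(c,'red',.070)
E
```

```text
t 21.5 tcp [0.4531 0.0872 0.1175] rack mm [  0.6 -18.7 117.5] yaw-TH deg 0.18 tilt [ 0.001 -0.   ] F [-0.8 -0.6 -0.9] w 0.52 g 41.2
[  0.4 -12.7  -0.5]
green px [313. 263.] area 6846.5 world 0.4544 0.0879 r 0.025 tool shift to z.07 [ 1.4 -1.9 47.2]
red px [154. 107.] area 750.5 world 0.5174 0.1907 r 0.0097 tool shift to z.07 [ 75.4 -97.   47.2]
red px [195. 223.] area 3684.5 world 0.445 0.168 r 0.0256 tool shift to z.07 [  0.9 -82.5  47.2]
```

Emit:
apply_moves(rows=[{"x": -0.5, "y": -12, "z": 0, "ax": 0, "ay": 0, "az": 0, "gripper": 1}, {"x": 0, "y": 0, "z": 15, "ax": 0, "ay": 0, "az": 0, "gripper": 1}, {"x": 0, "y": 0, "z": 15, "ax": 0, "ay": 0, "az": 0, "gripper": 1}, {"x": 0, "y": 0, "z": 12, "ax": 0, "ay": 0, "az": 0, "gripper": 1}, {"x": 0, "y": 0, "z": 0, "ax": 0, "ay": 0, "az": 0, "gripper": 1}])

```text
clock: 21.97
position: [0.45, 0.0966, 0.0726]
ee_rot: [0.999, 0.055, -0.002, 0.0]
ft_force: [0.0, -1.1, -1.7]
grip_width: 0.521
grasp_force: 41.3
```

Emit:
apply_moves(rows=[{"x": 0, "y": 0, "z": 10, "ax": 0, "ay": 0, "az": 0, "gripper": 1}, {"x": 0, "y": 0, "z": 5, "ax": 0, "ay": 0, "az": 0, "gripper": 1}, {"x": 0, "y": 0, "z": 0, "ax": 0, "ay": 0, "az": 0, "gripper": 1}])

```text
clock: 22.22
position: [0.4519, 0.0979, 0.0597]
ee_rot: [0.998, 0.055, 0.001, 0.0]
ft_force: [0.6, 0.7, -1.2]
grip_width: 0.524
grasp_force: 43.3
```

```bash
python3 - <<'E'
from h import *
st()
E
```

```text
t 22.22 tcp [0.4519 0.0979 0.0597] rack mm [ 0.6 -8.  59.7] yaw-TH deg -0.01 tilt [ 0.001 -0.   ] F [ 0.6  0.7 -1.2] w 0.524 g 43.3
```

Emit:
apply_moves(rows=[{"x": 0, "y": 0, "z": 0.5, "ax": 0, "ay": 0, "az": 0, "gripper": 1}, {"x": 0, "y": 0, "z": 0, "ax": 0, "ay": 0, "az": 0, "gripper": 0.36}, {"x": 0, "y": 0, "z": 0, "ax": 0, "ay": 0, "az": 0, "gripper": 0.36}, {"x": 0, "y": 0, "z": 0, "ax": 0, "ay": 0, "az": 0, "gripper": 0.36}, {"x": 0, "y": 0, "z": -15, "ax": 0, "ay": 0, "az": 0, "gripper": 0.36}])

```text
clock: 22.63
position: [0.4497, 0.0977, 0.0723]
ee_rot: [0.998, 0.055, -0.002, 0.0]
ft_force: [-0.4, -0.0, 0.4]
grip_width: 0.639
grasp_force: 0.0
```

Emit:
apply_moves(rows=[{"x": 0, "y": 0, "z": -30, "ax": 0, "ay": 0, "az": 0, "gripper": 0.36}, {"x": 0, "y": 0, "z": -35, "ax": 0, "ay": 0, "az": 0, "gripper": 0.58}, {"x": 0, "y": 0, "z": -40, "ax": 0, "ay": 0, "az": 0, "gripper": 0.58}, {"x": 0, "y": 0, "z": -40, "ax": 0, "ay": 0, "az": 0, "gripper": 0.58}, {"x": 0, "y": 0, "z": -30, "ax": 0, "ay": 0, "az": 0, "gripper": 0.58}])

```text
clock: 23.05
position: [0.4514, 0.0986, 0.2525]
ee_rot: [0.998, 0.056, 0.001, 0.0]
ft_force: [1.6, 0.1, -0.2]
grip_width: 0.422
grasp_force: 0.0
```

Emit:
apply_moves(rows=[{"x": 0, "y": -10, "z": -20, "ax": 0, "ay": 0, "az": 0, "gripper": 0.58}, {"x": 0, "y": -20, "z": -20, "ax": 0, "ay": 0, "az": 0, "gripper": 0.58}, {"x": 0, "y": 0, "z": 0, "ax": 0, "ay": 0, "az": 0, "gripper": 0.58}, {"x": 0, "y": 0, "z": 0, "ax": 0, "ay": 0, "az": 0, "gripper": 0.58}, {"x": 0, "y": 0, "z": 0, "ax": 0, "ay": 0, "az": 0, "gripper": 0.58}])

```text
clock: 23.47
position: [0.4476, 0.1274, 0.2884]
ee_rot: [0.998, 0.055, -0.0, 0.0]
ft_force: [-0.0, 0.1, -0.7]
grip_width: 0.419
grasp_force: 0.0
```

```bash
python3 - <<'E'
from h import *
st();c=shot('wrist','w12.png');lid(c,'green',.070);lid(c,'red',.070);s=camera('scene');reds(s,.2,15)
cv2.imwrite('pics/s12.png',np.vstack([c['color'][:,:,::-1][60:330],cv2.resize(s['color'][190:300,200:400,::-1],(640,330))]))
p=W(0,.303,.2);print(proj(s,p),proj(c,p),tool(W(0,.303,.29)))
E
```

```text
t 23.47 tcp [0.4476 0.1274 0.2884] rack mm [ -0.3  21.9 288.4] yaw-TH deg 0.03 tilt [-0.001 -0.001] F [-0.   0.1 -0.7] w 0.419 g 0.0
green px [337. 176.] area 972.0 world 0.4501 0.0983 r 0.0233 tool shift to z.07 [ -0.3  28.8 218.1]
red px [272. 113.] area 162.5 world 0.5171 0.1847 r 0.0091 tool shift to z.07 [ 75.7 -49.7 217.9]
red px [279. 175.] area 985.0 world 0.4447 0.1711 r 0.0238 tool shift to z.07 [  2.4 -44.1 218.1]
[281 232   6  10  48] [283.6 236.4] rack [-22.1 149.3 200. ]
[296 246  17  16 222] [304.3 253.5] rack [-92.3 153.8 200. ]
[211 261  18  18 104] [219.6 269.2] rack [  1.4 302.7 200. ]
[[219.92146017 269.61521147]] [[-34.65110628 206.62765496]] [   0.4 -281.4   -2.1]
```

View pics/s12.png

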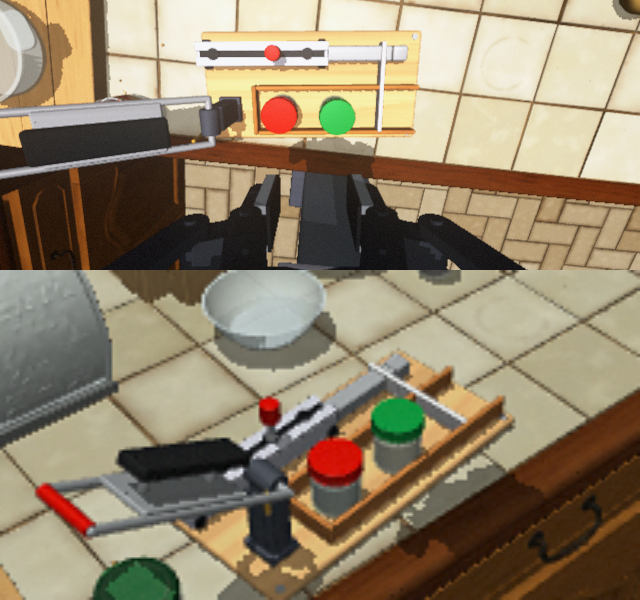

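Both jars stand upright in the row, red at (279,175) and green at (337,176) in the wrist frame. The clamp handle is at rack (0,303,200). I go over it and descend.

Emit:
apply_moves(rows=[{"x": 0, "y": -35, "z": -5, "ax": 0, "ay": 0, "az": 0, "gripper": 0.65}, {"x": 0, "y": -36, "z": -5, "ax": 0, "ay": 0, "az": 0, "gripper": 0.65}, {"x": 0, "y": -36, "z": 0, "ax": 0, "ay": 0, "az": 0, "gripper": 0.65}, {"x": 0, "y": -36, "z": 0, "ax": 0, "ay": 0, "az": 0, "gripper": 0.65}, {"x": 0, "y": -36, "z": 0, "ax": 0, "ay": 0, "az": 0, "gripper": 0.65}])

```text
clock: 23.98
position: [0.4279, 0.3066, 0.2984]
ee_rot: [0.999, 0.055, -0.0, 0.0]
ft_force: [0.1, -0.9, 0.0]
grip_width: 0.351
grasp_force: 0.0
```

Emit:
apply_moves(rows=[{"x": 0, "y": -36, "z": 0, "ax": 0, "ay": 0, "az": 0, "gripper": 0.65}, {"x": 0, "y": -36, "z": 0, "ax": 0, "ay": 0, "az": 0, "gripper": 0.65}, {"x": 0, "y": -30, "z": 0, "ax": 0, "ay": 0, "az": 0, "gripper": 0.65}, {"x": 0, "y": 0, "z": 0, "ax": 0, "ay": 0, "az": 0, "gripper": 0.65}, {"x": 0, "y": 0, "z": 0, "ax": 0, "ay": 0, "az": 0, "gripper": 0.65}])

```text
clock: 24.4
position: [0.4157, 0.4083, 0.2976]
ee_rot: [0.998, 0.057, -0.001, 0.0]
ft_force: [-0.3, -0.2, 0.2]
grip_width: 0.35
grasp_force: 0.0
```

Emit:
apply_moves(rows=[{"x": 0, "y": 0, "z": 0, "ax": 0, "ay": 0, "az": 0, "gripper": 0.65}, {"x": 0, "y": 0, "z": 0, "ax": 0, "ay": 0, "az": 0, "gripper": 0.65}, {"x": 0, "y": 0, "z": 0, "ax": 0, "ay": 0, "az": 0, "gripper": 0.65}])

```text
clock: 24.65
position: [0.4177, 0.4058, 0.299]
ee_rot: [0.999, 0.054, 0.0, 0.0]
ft_force: [1.1, -0.7, 0.0]
grip_width: 0.352
grasp_force: 0.0
```

```bash
python3 - <<'E'
from h import *
st();print(tool(W(.0,.303,.193)));c=shot('wrist','w13.png');reds(c,.200,60)
E
```

```text
t 24.65 tcp [0.4177 0.4058 0.299 ] rack mm [  0.5 301.9 299. ] yaw-TH deg -0.11 tilt [ 0.001 -0.001] F [ 1.1 -0.7  0. ] w 0.352 g 0.0
[ -0.6  -1.2 106. ]
[497 107  25  14 261] [509.9 113.3] rack [ 72.9 149.3 200. ]
[ 474  157   41   35 1126] [494.  173.9] rack [ 25.3 153.7 200. ]
[306 176  13  60 705] [312.3 205.3] rack [ -1.2 302.8 200. ]
```

The handle is measured at (-1,303), which matches the prediction. I descend 106 mm and grip.

Emit:
apply_moves(rows=[{"x": 0, "y": -1, "z": 25, "ax": 0, "ay": 0, "az": 0, "gripper": 0.65}, {"x": 0, "y": 0, "z": 25, "ax": 0, "ay": 0, "az": 0, "gripper": 0.65}, {"x": 0, "y": 0, "z": 20, "ax": 0, "ay": 0, "az": 0, "gripper": 0.65}, {"x": 0, "y": 0, "z": 18, "ax": 0, "ay": 0, "az": 0, "gripper": 0.65}, {"x": 0, "y": 0, "z": 18, "ax": 0, "ay": 0, "az": 0, "gripper": 0.65}])

```text
clock: 25.12
position: [0.4172, 0.4072, 0.1922]
ee_rot: [0.999, 0.055, 0.0, 0.0]
ft_force: [0.3, 1.0, 0.1]
grip_width: 0.352
grasp_force: 0.0
```

Emit:
apply_moves(rows=[{"x": 0, "y": 0, "z": 0, "ax": 0, "ay": 0, "az": 0, "gripper": 1}, {"x": 0, "y": 0, "z": 0, "ax": 0, "ay": 0, "az": 0, "gripper": 1}, {"x": 0, "y": 0, "z": 0, "ax": 0, "ay": 0, "az": 0, "gripper": 1}, {"x": 0, "y": 0, "z": 0, "ax": 0, "ay": 0, "az": 0, "gripper": 1}, {"x": 0, "y": 0, "z": 0, "ax": 0, "ay": 0, "az": 0, "gripper": 1}], newtons=30)

```text
clock: 25.53
position: [0.4167, 0.406, 0.1928]
ee_rot: [0.999, 0.055, -0.001, 0.002]
ft_force: [-1.5, -6.3, -8.7]
grip_width: 0.115
grasp_force: 29.2
```

```bash
python3 - <<'E'
from h import *
st()
a=np.arange(2.6,-.01,-.13);y=140-190*np.cos(a);z=102+190*np.sin(a)
print(np.c_[a[1:],-np.diff(y),-np.diff(z)].round(1).tolist())
E
```

```text
t 25.53 tcp [0.4167 0.406  0.1928] rack mm [ -0.4 302.2 192.8] yaw-TH deg -0.05 tilt [-0.001 -0.004] F [-1.5 -6.3 -8.7] w 0.115 g 29.2
[[2.5, 14.1, -20.3], [2.3, 16.6, -18.3], [2.2, 18.8, -16.0], [2.1, 20.7, -13.4], [2.0, 22.3, -10.6], [1.8, 23.5, -7.6], [1.7, 24.3, -4.5], [1.6, 24.6, -1.3], [1.4, 24.6, 1.9], [1.3, 24.2, 5.0], [1.2, 23.3, 8.1], [1.0, 22.1, 11.1], [0.9, 20.4, 13.9], [0.8, 18.5, 16.4], [0.7, 16.2, 18.6], [0.5, 13.6, 20.6], [0.4, 10.8, 22.2], [0.3, 7.9, 23.4], [0.1, 4.8, 24.2], [0.0, 1.6, 24.6]]
```

Emit:
apply_moves(rows=[{"x": 0, "y": 14.1, "z": -20.3, "ax": 0, "ay": 0, "az": 0, "gripper": 1}, {"x": 0, "y": 16.6, "z": -18.3, "ax": 0, "ay": 0, "az": 0, "gripper": 1}, {"x": 0, "y": 18.8, "z": -16, "ax": 0, "ay": 0, "az": 0, "gripper": 1}, {"x": 0, "y": 20.7, "z": -13.4, "ax": 0, "ay": 0, "az": 0, "gripper": 1}, {"x": 0, "y": 22.3, "z": -10.6, "ax": 0, "ay": 0, "az": 0, "gripper": 1}])

```text
clock: 25.95
position: [0.427, 0.316, 0.2734]
ee_rot: [0.998, 0.056, 0.001, -0.001]
ft_force: [4.3, 3.3, -11.0]
grip_width: 0.111
grasp_force: 29.0
```

Emit:
apply_moves(rows=[{"x": 0, "y": 23.5, "z": -7.6, "ax": 0, "ay": 0, "az": 0, "gripper": 1}, {"x": 0, "y": 24.3, "z": -4.5, "ax": 0, "ay": 0, "az": 0, "gripper": 1}, {"x": 0, "y": 24.6, "z": -1.3, "ax": 0, "ay": 0, "az": 0, "gripper": 1}, {"x": 0, "y": 24.6, "z": 1.9, "ax": 0, "ay": 0, "az": 0, "gripper": 1}, {"x": 0, "y": 24.2, "z": 5, "ax": 0, "ay": 0, "az": 0, "gripper": 1}])

```text
clock: 26.37
position: [0.441, 0.1965, 0.2814]
ee_rot: [0.998, 0.056, 0.003, -0.001]
ft_force: [3.4, 5.1, -1.5]
grip_width: 0.115
grasp_force: 30.5
```

Emit:
apply_moves(rows=[{"x": 0, "y": 23.3, "z": 8.1, "ax": 0, "ay": 0, "az": 0, "gripper": 1}, {"x": 0, "y": 22.1, "z": 11.1, "ax": 0, "ay": 0, "az": 0, "gripper": 1}, {"x": 0, "y": 20.4, "z": 13.9, "ax": 0, "ay": 0, "az": 0, "gripper": 1}, {"x": 0, "y": 18.5, "z": 16.4, "ax": 0, "ay": 0, "az": 0, "gripper": 1}, {"x": 0, "y": 16.2, "z": 18.6, "ax": 0, "ay": 0, "az": 0, "gripper": 1}])

```text
clock: 26.78
position: [0.4527, 0.0947, 0.2121]
ee_rot: [0.998, 0.055, 0.002, 0.0]
ft_force: [3.8, -0.8, 0.8]
grip_width: 0.113
grasp_force: 31.1
```

Emit:
apply_moves(rows=[{"x": 0, "y": 13.6, "z": 20.6, "ax": 0, "ay": 0, "az": 0, "gripper": 1}, {"x": 0, "y": 10.8, "z": 22.2, "ax": 0, "ay": 0, "az": 0, "gripper": 1}, {"x": 0, "y": 7.9, "z": 23.4, "ax": 0, "ay": 0, "az": 0, "gripper": 1}, {"x": 0, "y": 0, "z": 0, "ax": 0, "ay": 0, "az": 0, "gripper": 1}, {"x": 0, "y": 0, "z": 0, "ax": 0, "ay": 0, "az": 0, "gripper": 1}])

```text
clock: 27.2
position: [0.4564, 0.0624, 0.1447]
ee_rot: [0.999, 0.055, 0.001, 0.001]
ft_force: [4.4, -5.1, -0.5]
grip_width: 0.115
grasp_force: 31.7
```

```bash
python3 - <<'E'
from h import *
st();print('expect y -43.6, z 143'); s=camera('scene');lid(s,'green',.07);reds(s,.07,15)
E
```

```text
t 27.2 tcp [0.4564 0.0624 0.1447] rack mm [  1.2 -43.7 144.7] yaw-TH deg -0.07 tilt [ 0.003 -0.001] F [ 4.4 -5.1 -0.5] w 0.115 g 31.7
expect y -43.6, z 143
green px [325. 241.] area 137.0 world 0.4417 0.1018 r 0.0278 tool shift to z.07 [-10.4 -40.8  75.1]
green px [242. 296.] area 393.5 world 0.4263 0.369 r 0.0298 tool shift to z.07 [   3.4 -308.1   74.6]
[335 208   6   5  18] [336.9 210.5] rack [  48.  -118.7   70. ]
[281 232   6  10  47] [283.6 236.3] rack [81.5 64.9 70. ]
[298 248  15  14 116] [306.6 256. ] rack [-15.3  72.4  70. ]
```

Emit:
apply_moves(rows=[{"x": 0, "y": 3, "z": 14, "ax": 0, "ay": 0, "az": 0, "gripper": 1}, {"x": 0, "y": 2, "z": 12, "ax": 0, "ay": 0, "az": 0, "gripper": 1}, {"x": 0, "y": 1, "z": 10, "ax": 0, "ay": 0, "az": 0, "gripper": 1}, {"x": 0, "y": 0.5, "z": 8, "ax": 0, "ay": 0, "az": 0, "gripper": 1}, {"x": 0, "y": 0, "z": 5, "ax": 0, "ay": 0, "az": 0, "gripper": 1}])

```text
clock: 27.67
position: [0.4571, 0.0559, 0.0959]
ee_rot: [0.999, 0.055, 0.001, 0.001]
ft_force: [2.1, -6.7, -0.7]
grip_width: 0.111
grasp_force: 32.7
```

Emit:
apply_moves(rows=[{"x": 0, "y": 0, "z": 2, "ax": 0, "ay": 0, "az": 0, "gripper": 1}, {"x": 0, "y": 0, "z": 0, "ax": 0, "ay": 0, "az": 0, "gripper": 1}, {"x": 0, "y": 0, "z": 0, "ax": 0, "ay": 0, "az": 0, "gripper": 1}])

```text
clock: 27.92
position: [0.4571, 0.0559, 0.0943]
ee_rot: [0.998, 0.055, 0.001, 0.001]
ft_force: [3.1, -6.0, -2.8]
grip_width: 0.111
grasp_force: 32.6
```

```bash
python3 - <<'E'
from h import *
st()
E
```

```text
t 27.92 tcp [0.4571 0.0559 0.0943] rack mm [  1.1 -50.2  94.3] yaw-TH deg -0.05 tilt [ 0.003 -0.002] F [ 3.1 -6.  -2.8] w 0.111 g 32.6
```

Emit:
apply_moves(rows=[{"x": 0, "y": 0, "z": 1.5, "ax": 0, "ay": 0, "az": 0, "gripper": 1}, {"x": 0, "y": 0, "z": 0, "ax": 0, "ay": 0, "az": 0, "gripper": 0.62}, {"x": 0, "y": 0, "z": 0, "ax": 0, "ay": 0, "az": 0, "gripper": 0.62}, {"x": 0, "y": 0, "z": 0, "ax": 0, "ay": 0, "az": 0, "gripper": 0.62}, {"x": 0, "y": 0, "z": -20, "ax": 0, "ay": 0, "az": 0, "gripper": 0.62}])

```text
clock: 28.33
position: [0.454, 0.0573, 0.1096]
ee_rot: [0.998, 0.056, -0.002, -0.0]
ft_force: [-0.4, -0.3, -0.4]
grip_width: 0.379
grasp_force: 0.0
```

Emit:
apply_moves(rows=[{"x": 0, "y": 0, "z": -35, "ax": 0, "ay": 0, "az": 0, "gripper": 0.62}, {"x": 0, "y": 0, "z": -40, "ax": 0, "ay": 0, "az": 0, "gripper": 0.62}, {"x": 0, "y": 10, "z": -35, "ax": 0, "ay": 0, "az": 0, "gripper": 0.62}, {"x": 0, "y": 20, "z": 0, "ax": 0, "ay": 0, "az": 0, "gripper": 0.62}, {"x": 0, "y": 20, "z": 0, "ax": 0, "ay": 0, "az": 0, "gripper": 0.62}])

```text
clock: 28.75
position: [0.4626, 0.008, 0.2244]
ee_rot: [0.998, 0.056, 0.003, 0.001]
ft_force: [0.3, -0.7, -0.1]
grip_width: 0.376
grasp_force: 0.0
```

Emit:
apply_moves(rows=[{"x": 0, "y": 0, "z": 0, "ax": 0, "ay": 0, "az": 0, "gripper": 0.62}, {"x": 0, "y": 0, "z": 0, "ax": 0, "ay": 0, "az": 0, "gripper": 0.62}, {"x": 0, "y": 0, "z": 0, "ax": 0, "ay": 0, "az": 0, "gripper": 0.62}, {"x": 0, "y": 0, "z": 0, "ax": 0, "ay": 0, "az": 0, "gripper": 0.62}, {"x": 0, "y": 0, "z": 0, "ax": 0, "ay": 0, "az": 0, "gripper": 0.62}])

```text
clock: 29.17
position: [0.4611, 0.0087, 0.2214]
ee_rot: [0.998, 0.056, -0.0, -0.0]
ft_force: [-0.7, -0.2, -0.3]
grip_width: 0.379
grasp_force: 0.0
```

```bash
python3 - <<'E'
from h import *
st();c=shot('wrist');reds(c,.102);s=camera('scene');reds(s,.102,15);print('handle closed pred',proj(s,W(0,-.05,.102)),'knob up',proj(s,W(.075,.07,.075)))
cv2.imwrite('pics/end.png',cv2.resize(s['color'][190:310,220:400,::-1],(780,520)))
E
```

```text
t 29.17 tcp [0.4611 0.0087 0.2214] rack mm [ -0.  -97.6 221.4] yaw-TH deg 0.12 tilt [-0.  0.] F [-0.7 -0.2 -0.3] w 0.379 g 0.0
[119 102  19  19 265] [128.2 110.9] rack [ 74.9  58.5 102. ]
[255 169  13  56 584] [261.2 196.3] rack [  0.5 -49.8 102. ]
[327 216  14  10  50] [333.3 220.4] rack [  3.3 -51.  102. ]
[281 232   6  10  48] [283.6 236.4] rack [ 55.8  85.8 102. ]
[299 252  14  10  67] [307.4 257.4] rack [-41.1  94.8 102. ]
handle closed pred [[333.96661173 221.17896959]] knob up [[283.69429293 237.09899751]]
```

View pics/end.png

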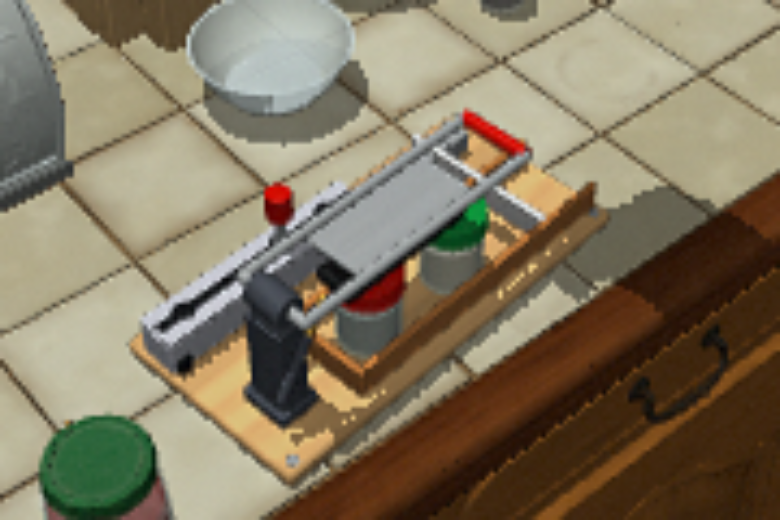

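The clamp is closed, with the handle at (333,220) exactly as at the start. Both jars stand under the pad, the knob is up at the middle hole and the robot is clear, so I hand in.

```bash
python3 -c "
from workcell import *
print(hand_in())"
```

```text
the job is handed in; nothing more can be done
None
```

The job is handed in, and the last camera check showed the fence at the middle hole with its pin up, the red and green jars (the only two present) upright in the row, and the clamp closed over them; no verdict came back.

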